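# Unfasten and open the steel tool chest on the workshop bench

### The job

Open the steel tool chest on the bench: flip the hasp off its staple and swing it right up out of the way, lift the levers of both draw latches right up past centre so that their hooks drop free, and only then raise the lid gently by one of its bow handles until it is well open, 60 degrees or more, and stays there by itself. Leave the tins, bottles and tools around it where they are, and let go of everything at the end.

Things in the scene. Friction and masses are not known exactly. Their poses are not given: they have to be found in the camera images.
- chest: Fixed blue steel tool chest, 410 wide (its y), 150 deep (x), 205 high with the lid shut (mm). Origin: centre of its underside on the bench; its front faces its -x, towards the robot; z up. Front face of the body at x = -75, rim at z = 160; above it the lid, skirt at x = -87, z 160 to 205. On the front, by y: left draw latch +136, bow handle +66, hasp 0, bow handle -66, right draw latch -136.
- lid (a joint): Lid hinge, rad: 0 shut, grows as the front rises, 1.05 is 60 degrees, stop at 1.3. Hinge line along the chest's y at x = 77, z = 160 mm in its frame. Lid with its fittings about 0.9 kg, stiff friction hinge (0.9 N m): above 0.8 it stays where it is left, lower it sinks shut; 9 to 12 N at a handle raise it.
- lid_handle_left (a point): Middle of the bar of the left of two like bow handles, either of which raises the lid: (-128, +66, 172) mm in the chest's frame with the lid shut (the right one: y = -66); moves with the lid. A 9 mm round bar along the chest's y, 44 mm long between its two ends, standing 36 mm clear of the lid's skirt; it can be pinched across the bar from above.
- hasp (a joint): Hasp strap hinge, rad: 0 hangs straight down over the staple, grows as its lower end swings out towards the robot and up, 1.57 level, stop at 3.2 (straight up). Stiff (0.06 N m): stays where it is left. Over the staple up to about 0.4. Its hinge is on the lid's skirt at (-91.5, 0, 176) mm in the chest's frame with the lid shut; axis along the chest's y.
- hasp_tip (a point): Point on the middle of the hasp strap 70 mm from its hinge. The strap is a 3 mm steel plate 30 mm wide; below the slot it is solid from 58 to 72 mm from the hinge, then its end is bent outwards to 85 mm from the hinge. It can be pinched across its 30 mm width there.
- staple (a point): Staple, a U of 6 mm round bar on the front of the chest's body, that stands out through the strap's slot to x = -106 mm in the chest's frame; this point lies in its middle at (-92, 0, 133.5) mm.
- lever_left (a joint): Lever of the left draw latch (chest's +y side), rad: 0 latched, hanging straight down, grows as its lower end swings out towards the robot and up, 1.57 level, stop at 3.2 (straight up). The hook's spring holds it shut (about 3 N at the tip) up to dead centre at about 0.45, then throws it over; the hook falls off its keeper at about 1.8. Stiff hinge: stays where it is left.
- lever_left_hinge (a point): Hinge of the left lever, on brackets on the lid's skirt: (-105, +136, 176) mm in the chest's frame with the lid shut; axis along the chest's y.
- lever_left_tip (a point): Point in the left lever near its free end, 70 mm below its hinge and 7 mm outwards when latched. The lever is a steel channel 30 mm wide, 14 mm deep (from 2 mm inside to 12 mm outside of the hinge), its end bent outwards, 90 mm from the hinge; it can be pinched across the 30 mm there. It stands 28 mm off the chest's body.
- hook_left_bar (a point): Middle of the cross bar (4 mm thick, 22 mm long) of the left latch's spring hook, which hangs from the lever about 60 mm long behind it; the bar is pulled up under its keeper when latched, 128 mm high in the chest's frame; fallen free it hangs below 124 mm.
- keeper_left (a point): Groove of the left keeper on the front of the chest's body, (-84, +136, 128) mm in the chest's frame: a small arm with a turned-down lip under which the hook's bar lies.
- lever_right (a joint): Lever of the right draw latch (chest's -y side), rad: 0 latched, hanging straight down, grows as its lower end swings out towards the robot and up, 1.57 level, stop at 3.2 (straight up). The hook's spring holds it shut (about 3 N at the tip) up to dead centre at about 0.45, then throws it over; the hook falls off its keeper at about 1.8. Stiff hinge: stays where it is left.
- lever_right_hinge (a point): Hinge of the right lever, on brackets on the lid's skirt: (-105, -136, 176) mm in the chest's frame with the lid shut; axis along the chest's y.
- lever_right_tip (a point): Point in the right lever near its free end, 70 mm below its hinge and 7 mm outwards when latched. The lever is a steel channel 30 mm wide, 14 mm deep (from 2 mm inside to 12 mm outside of the hinge), its end bent outwards, 90 mm from the hinge; it can be pinched across the 30 mm there. It stands 28 mm off the chest's body.
- hook_right_bar (a point): Middle of the cross bar (4 mm thick, 22 mm long) of the right latch's spring hook, which hangs from the lever about 60 mm long behind it; the bar is pulled up under its keeper when latched, 128 mm high in the chest's frame; fallen free it hangs below 124 mm.
- keeper_right (a point): Groove of the right keeper on the front of the chest's body, (-84, -136, 128) mm in the chest's frame: a small arm with a turned-down lip under which the hook's bar lies.
- round_tin_mid (a point): Round metal tin, 68 mm across, 72 mm tall, standing in front of the chest; this point is its centre. Loose; leave it.
- square_tin_mid (a point): Square metal tin, 60 x 60 x 70 mm, standing in front of the chest; its centre. Loose; leave it.
- spray_can_mid (a point): Spray can, 65 mm across, 190 mm tall, standing beside a front corner of the chest; its centre. Loose; leave it.
- oil_bottle_mid (a point): Plastic oil bottle, 64 mm across, 170 mm tall, standing beside a front corner of the chest; its centre. Loose; leave it.
- hammer_grip (a point): Hammer, 260 mm long, lying on the bench to the right; a point on its handle. Loose; leave it.
- wrench_grip (a point): Open-ended wrench, 200 mm long, lying flat on the bench to the right; a point on its shank. Loose; leave it.
- mug_mid (a point): White mug, 76 mm across, 90 mm tall; its centre. Loose; leave it.
- socket_tray_mid (a point): Dark steel tray, 120 x 90 x 40 mm; its centre. Loose; leave it.

How it is judged:
By the outcome, as a careful person would: the job done as asked, in the order asked, and still so for the second after the job is handed in, with the robot touching nothing.
It also fails if it takes over 70 s, if anything falls off the work surface, if the arm or the gripper's body presses on something with over 40 N, if the wrist force passes 120 N, or if a joint passes its speed limit or range.

### The arm

A 7-joint arm with a two-finger parallel gripper is mounted at the origin on the work surface. World frame = base frame: x ahead of the robot, y to its left, z up, the work surface at z = 0. Lengths are in m, angles in rad, forces in N, time in s.
With the tool pointing down it reaches from about 0.35 to 0.9 m from the base axis. Payload 19.9 kg.
Tool frame: the origin (TCP) lies at the very end of the fingers, on their centre line; the grasp point (between the pads) lies 19 mm behind it (manip.hold_point_z is the distance from the TCP to the grasp point, in m); z points along the fingers, y is the line along which they close (so a half turn about z gives the same grasp; the last joint's range is limited). The gripper opens to 94 mm and grips with 3 to 60 N. Pads are 16 mm wide; open, the fingers measure 119 mm over their backs; the gripper's body (75 mm by 177 mm) begins 78 mm behind the grasp point.
Start: joints at [-1.335, 0.417, -0.01, 1.614, 0.005, 1.111, -0.053], TCP at [0.171, 0.601, 0.205] pointing down, gripper open.
Joint ranges: [-2.81, 2.81], [-0.39, 2.02], [-1.27, 1.25], [0.06, 2.57], [-1.19, 4.33], [0.19, 2], [-2.82, 2.82]. Speed limits (rad/s): [1.89, 1.89, 2.39, 2.39, 3.01, 3.01, 3.01].

### API

Orientations are given as a 3x3 rotation matrix whose columns are the frame's x, y, z axes.
In Python, from station import status, snapshot, get_calibration, manip gives the robot as it stands.
- The arm moves only by the tool servo_tool, never from a script. Its argument "plan" is a list of rows, each a list of 7 numbers: the closure, from -1 (fully open) to 1 (shut), then the shift along the tool's x, y, z in cm, then the turn, a rotation vector about the tool's x, y, z in degrees. A call has 1 to 12 rows; each row shifts and turns the commanded pose from where the row before left it, along the tool's axes as they then stand; what a row does not reach is not made up. A row lasts 1/10 s, in which the tool goes at most 50 mm and 8.59 degrees, less where a joint would pass 70% of its speed; a pose out of reach is approached as far as the arm can. A call is refused whole if a number of a shift passes 5 or a number of a turn 8.59, either way. A call with a gripper value outside its range is refused whole. The fingers move at their own pace and stop on an object; "squeeze" is the grip in N (left out, the last holds). Time passes only in rows, so rows that do not move let the fingers close. It gives the time, the measured TCP pose, the force, the opening and the grip force at its end, in the units of the state.
- status.observe(): the state, without advancing time (a new reading comes with each control period).
- snapshot(name): name is "scene" or "top"; returns (picture, depth): 400x640x3 uint8, red, green, blue; 400x640 float32, m along the optical axis (not along the pixel's ray), 0 where there is no reading.
- get_calibration(name): a dict with "fx", "fy", "cx", "cy" (pixels), "R" (3x3) and "t" (3): a world point X has camera coordinates R X + t. Camera axes: x right, y down, z forward; pixel columns grow to the right and rows downward; lengths in m; the calibration is good to about 2 mm. A picture is of the moment at which its call begins. get_calibration takes no time and is no camera call.
- manip.hand_in(): hands the job in; it is judged then, once.
The state is a dict: "time_s": time; "qpos": joint angles; "dq": joint speeds; "tau": joint torques, N m; "tcp_pos": TCP position; "tcp_rot": TCP orientation; "wrist_force": force on the tool from outside, world axes, zero at the start; "ft_torque": the same for the moment, N m; "finger_gap": finger opening in m; "grip_force": force on a finger pad.
Only numpy, scipy, OpenCV 4.12 (cv2) and the standard library are available. Lean on these libraries where they do the work, as an engineer would, in place of code of your own. Each camera call takes 0.05 s, during which the arm holds its last target. There are 200 camera calls.

## Working session

There is one attempt and no reset: what is moved stays moved. The work goes in short steps, Python scripts to look and compute and a tool call to move; the robot and the scene stay as the last step left them, time stands still between calls to the robot, and variables do not carry over. Pictures are saved under pics/ and viewed, at most 10 in all, crops included, and the job is handed in when it is done.

Besides the shell and the picture viewer there is one more tool, called after ">>>" by a JSON object that holds its "api" and its "payload", one argument or row to a line. servo_tool: Moves the arm, as the interface text tells. Its arguments: {"type":"object","properties":{"plan":{"type":"array"},"squeeze":{"type":"number"}},"required":["plan"]}

```bash
mkdir -p pics; ls
python3 - <<'E'
from station import *
import cv2,numpy as np
for n in("scene","top"):
    p,d=snapshot(n); cv2.imwrite(f"pics/{n}0.png",cv2.cvtColor(p,cv2.COLOR_RGB2BGR)); np.save(f"{n}0.npy",d)
    c=get_calibration(n); print(n,{k:np.round(v,3).tolist() for k,v in c.items()})
o=status.observe(); print({k:np.round(v,3).tolist() for k,v in o.items()})
E
```

```text
pics
scene {'fx': 454.929, 'fy': 454.929, 'cx': 314.379, 'cy': 206.719, 'R': [[0.747, 0.664, -0.004], [0.383, -0.436, -0.814], [-0.543, 0.607, -0.58]], 't': [-0.396, -0.117, 1.985]}
top {'fx': 404.539, 'fy': 404.539, 'cx': 318.81, 'cy': 202.629, 'R': [[-0.02, -1.0, 0.001], [-0.994, 0.019, -0.106], [0.106, -0.003, -0.994]], 't': [-0.026, 0.602, 1.44]}
{'time_s': 0.1, 'qpos': [-1.336, 0.418, -0.01, 1.614, 0.005, 1.111, -0.053], 'dq': [-0.001, -0.002, 0.001, 0.0, 0.002, -0.001, 0.001], 'tau': [0.002, -85.258, 0.641, -42.669, -0.049, 0.016, 0.0], 'tcp_pos': [0.171, 0.601, 0.205], 'tcp_rot': [[-0.962, 0.273, -0.0], [0.273, 0.962, -0.001], [-0.0, -0.001, -1.0]], 'wrist_force': [0.346, -0.057, -0.202], 'ft_torque': [-0.057, -0.017, -0.016], 'grip_force': 0.0, 'finger_gap': 0.094}
```

View pics/scene0.png

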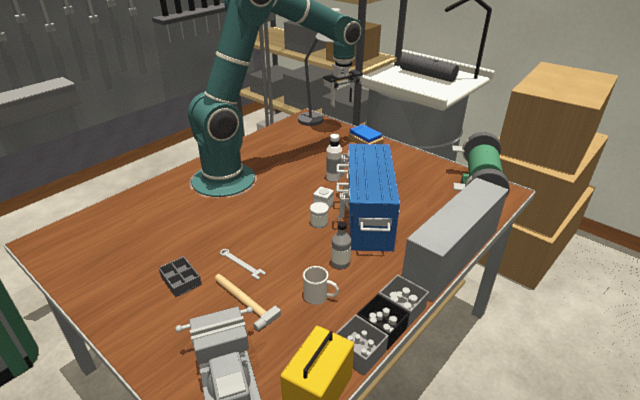

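View pics/top0.png

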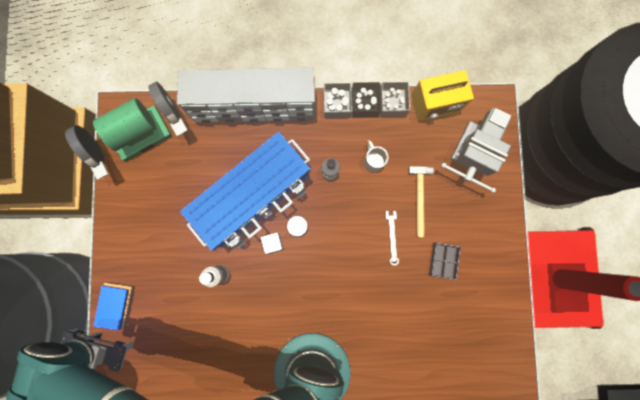

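The top view shows the blue chest with its corners near (182,212), (277,134), (312,180), (216,247). Its front faces the lower right, towards the robot. The tins stand at (271,243) and (297,227), the spray can at (213,276) and the oil bottle at (331,169). Next I'll fit the chest pose from depth.

```bash
cat > h.py <<'E'
import numpy as np,cv2
from station import *
def cloud(n,p,d):
    c=get_calibration(n);v,u=np.mgrid[:400,:640]
    C=np.stack([(u-c['cx'])/c['fx']*d,(v-c['cy'])/c['fy']*d,d],-1)
    return (C-np.array(c['t']))@np.array(c['R'])
def shot(n,f=None,crop=None,k=4):
    p,d=snapshot(n)
    if f:
        b=cv2.cvtColor(p,cv2.COLOR_RGB2BGR)
        if crop: x0,y0,x1,y1=crop; b=cv2.resize(b[y0:y1,x0:x1],None,fx=k,fy=k,interpolation=cv2.INTER_CUBIC)
        cv2.imwrite(f"pics/{f}.png",b)
    return p,d
E
python3 - <<'E'
from h import *
for n in("top","scene"):
    p,d=shot(n,n+"1",(170,125,330,295) if n=="top" else (295,125,405,275),3.4 if n=="top" else 3.9)
    X=cloud(n,p,d); q=p.astype(int)
    m=(q[...,2]>q[...,0]*1.8)&(q[...,2]>80)&(d>0)&(X[...,2]>.15)&(X[...,2]<.25)&(X[...,0]>.3)&(X[...,0]<1.1)
    P=X[m]; t=P[np.abs(P[:,2]-np.median(P[:,2]))<.012]
    r=cv2.minAreaRect((t[:,:2]*1000).astype(np.float32)); print(n,len(t),np.median(t[:,2]),r); print(cv2.boxPoints(r))
p,d=shot("top");X=cloud("top",p,d)
for k,(u,v) in dict(sq=(271,243),rd=(297,227),spray=(205,277),oil=(331,165)).items(): print(k,X[v,u].round(3))
E
```

```text
top 6195 0.20514679479626263 ((630.23095703125, 198.61634826660156), (160.4409942626953, 408.8687744140625), 38.843299865722656)
[[439.53036  307.52927 ]
 [695.9698   -10.923977]
 [820.9315    89.70343 ]
 [564.4921   408.15668 ]]
scene 2721 0.2081546600947931 ((630.6392211914062, 197.57452392578125), (160.482666015625, 417.8100280761719), 38.82957077026367)
[[437.1454   310.00278 ]
 [699.11475  -15.477303]
 [824.13306   85.14627 ]
 [562.1637   410.62634 ]]
sq [0.459 0.132 0.072]
rd [0.513 0.04  0.073]
spray [0.354 0.329 0.19 ]
oil [ 0.713 -0.081  0.167]
```

View pics/top1.png

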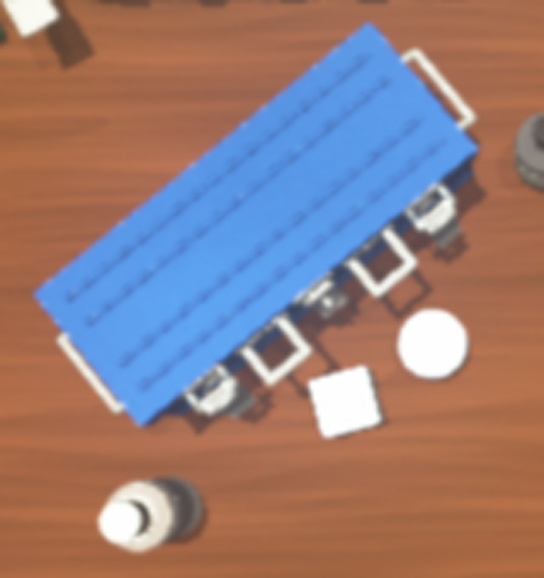

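View pics/scene1.png

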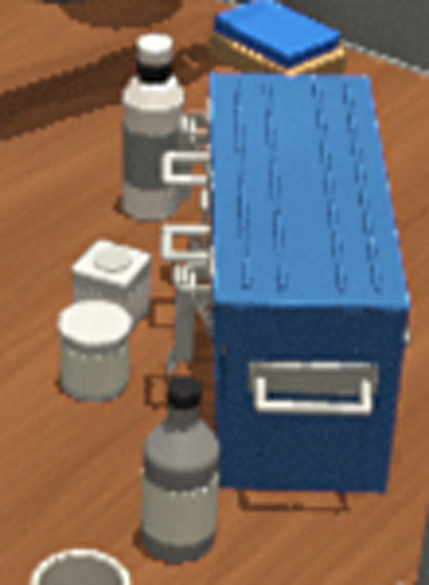

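The enlarged views agree with the text: both handles, the hasp and the levers hang in front of the chest at the expected places. The tins are about 100 mm out from the front face. I put the chest origin near (0.635, 0.2025) with a yaw of 38.84°. Next I'll check this against the handles and plan the approach to the hasp.

```bash
cat >> h.py <<'E'
from scipy.spatial.transform import Rotation as Ro, Slerp
O=np.array([.635,.2025,0]);YAW=38.84
CR=Ro.from_euler('z',YAW,degrees=True).as_matrix()
def W(x,y,z): return O+CR@np.array([x,y,z])/1000     # chest mm -> world
def Cf(p): return (CR.T@(np.array(p)-O)*1000).round(1)  # world -> chest mm
def Rlat(p,s=-1):  # pitch p deg below horizontal, closing along chest y
    p=np.radians(p);z=CR@[np.cos(p),0,-np.sin(p)];y=CR@[0,s,0]
    return np.stack([np.cross(y,z),y,z],1)
def Rtop(s=1):  # down, closing along chest x
    z=np.array([0,0,-1.]);y=CR@[s,0,0];return np.stack([np.cross(y,z),y,z],1)
def plan(wps,g,depth=0.019):
    """wps: list of (grasp-point world pos, R, nrows)"""
    o=status.observe();p=np.array(o['tcp_pos']);R=np.array(o['tcp_rot']);rows=[]
    for q,Rt,n in wps:
        t=q+Rt[:,2]*depth;rv=Ro.from_matrix(R.T@Rt).as_rotvec()
        for i in range(n):
            a=R@Ro.from_rotvec(rv*i/n).as_matrix()
            rows.append([g]+(100*a.T@(t-p)/n).round(2).tolist()+np.degrees(rv/n).round(2).tolist())
        p,R=t,Rt
    for i in range(0,len(rows),12): print("[",",\n ".join(str(r) for r in rows[i:i+12]),"]")
    A=np.abs(np.array(rows))[:,1:];print("max",A.max(0))
def st():
    o=status.observe();print(round(o['time_s'],2),'tcp',np.round(o['tcp_pos'],4),'chest',Cf(o['tcp_pos']),'F',np.round(o['wrist_force'],1),'gap',round(o['finger_gap'],4),'q',np.round(o['qpos'],2));return o
E
python3 - <<'E'
from h import *
p,d=shot("top");X=cloud("top",p,d)
for n,(u,v) in dict(L=(290,368),R=(398,278)).items():
    u,v=u/3.4+170,v/3.4+125; print(n,u,v)
    Q=X[int(v)-5:int(v)+6,int(u)-5:int(u)+6].reshape(-1,3);Q=Q[(Q[:,2]>.15)]
    print(len(Q),[Cf(q).tolist() for q in Q[:12]])
    c=get_calibration("top")
    for y in(66,-66):
        a=np.array(c['R'])@W(-128,y,172)+c['t'];print(a[:2]/a[2]*c['fx']+[c['cx'],c['cy']])
R=Rlat(42)
plan([(W(-93,0,109)-R[:,2]*.13+[0,0,.06],R,16)],-1)
E
```

```text
L 255.29411764705884 233.23529411764707
35 [[-122.5, 51.3, 173.3], [-124.9, 48.7, 175.3], [-127.0, 46.1, 175.7], [-129.3, 43.5, 177.1], [-123.6, 55.5, 177.9], [-124.9, 53.5, 172.3], [-127.8, 50.4, 178.5], [-129.8, 48.1, 177.2], [-123.9, 60.1, 177.4], [-126.1, 57.5, 178.3], [-127.7, 55.4, 174.1], [-129.9, 52.8, 174.6]]
[254.62609308 232.18726381]
[285.82972923 206.34512105]
R 287.05882352941177 206.76470588235293
35 [[-121.5, -85.2, 175.7], [-123.4, -87.7, 173.6], [-125.2, -90.3, 171.4], [-124.5, -83.0, 178.6], [-126.3, -85.6, 176.3], [-128.8, -88.0, 179.7], [-122.3, -76.0, 175.1], [-124.5, -78.5, 175.6], [-127.1, -80.9, 179.7], [-128.2, -83.6, 171.0], [-131.1, -86.0, 177.4], [-122.3, -71.4, 171.2]]
[254.62609308 232.18726381]
[285.82972923 206.34512105]
[ [-1, -2.84, -2.5, -0.24, -3.24, 1.68, 7.28],
 [-1, -3.12, -2.1, -0.45, -3.24, 1.68, 7.28],
 [-1, -3.34, -1.66, -0.66, -3.24, 1.68, 7.28],
 [-1, -3.5, -1.18, -0.84, -3.24, 1.68, 7.28],
 [-1, -3.59, -0.67, -0.99, -3.24, 1.68, 7.28],
 [-1, -3.62, -0.16, -1.12, -3.24, 1.68, 7.28],
 [-1, -3.57, 0.37, -1.22, -3.24, 1.68, 7.28],
 [-1, -3.45, 0.89, -1.29, -3.24, 1.68, 7.28],
 [-1, -3.27, 1.39, -1.32, -3.24, 1.68, 7.28],
 [-1, -3.02, 1.86, -1.32, -3.24, 1.68, 7.28],
 [-1, -2.72, 2.3, -1.29, -3.24, 1.68, 7.28],
 [-1, -2.36, 2.7, -1.22, -3.24, 1.68, 7.28] ]
[ [-1, -1.96, 3.04, -1.12, -3.24, 1.68, 7.28],
 [-1, -1.53, 3.32, -0.99, -3.24, 1.68, 7.28],
 [-1, -1.06, 3.54, -0.84, -3.24, 1.68, 7.28],
 [-1, -0.58, 3.69, -0.66, -3.24, 1.68, 7.28] ]
max [3.62 3.69 1.32 3.24 1.68 7.28]
```

>>> {"api": "servo_tool", "payload": {
  "plan": [
    [-1,-2.8,-2.5,-1.5,-3.24,1.68,7.28],
    [-1,-3.1,-2.1,-1.7,-3.24,1.68,7.28],
    [-1,-3.3,-1.7,-1.7,-3.24,1.68,7.28],
    [-1,-3.5,-1.2,-1.5,-3.24,1.68,7.28],
    [-1,-3.6,-0.7,-1.0,-3.24,1.68,7.28],
    [-1,-3.6,-0.2,-1.1,-3.24,1.68,7.28],
    [-1,-3.6,0.4,-1.2,-3.24,1.68,7.28],
    [-1,-3.5,0.9,-1.3,-3.24,1.68,7.28],
    [-1,-3.3,1.4,-1.3,-3.24,1.68,7.28],
    [-1,-3.0,1.9,-1.3,-3.24,1.68,7.28],
    [-1,-2.7,2.3,-1.3,-3.24,1.68,7.28],
    [-1,-2.4,2.7,-1.2,-3.24,1.68,7.28]
  ]
}}

```text
time_s: 1.5
tcp_pos: [0.4171, 0.2139, 0.2751]
tcp_rot: [[0.178, 0.916, 0.36], [0.772, -0.356, 0.527], [0.61, 0.184, -0.77]]
wrist_force: [1.0, -0.6, 0.6]
finger_gap: 0.094
grip_force: 0.0
```

>>> {"api": "servo_tool", "payload": {
  "plan": [
    [-1,-2.0,3.0,-1.1,-3.24,1.68,7.28],
    [-1,-1.5,3.3,-1.0,-3.24,1.68,7.28],
    [-1,-1.1,3.5,-0.8,-3.24,1.68,7.28],
    [-1,-0.6,3.7,-0.7,-3.24,1.68,7.28],
    [-1,0,0,0,0,0,0],
    [-1,0,0,0,0,0,0]
  ]
}}

```text
time_s: 2.1
tcp_pos: [0.4972, 0.0887, 0.2835]
tcp_rot: [[0.52, 0.629, 0.578], [0.421, -0.778, 0.467], [0.743, -0.0, -0.669]]
wrist_force: [0.5, 0.6, 0.5]
finger_gap: 0.094
grip_force: 0.0
```

Run:
```python
from h import *
o=st();print(np.round(o['tcp_rot'],3));print(Rlat(42).round(3))
R=Rlat(42)
plan([(W(-95,-1,109)-R[:,2]*.09,R,6),(W(-95,-1,109),R,6)],.05,depth=.010)
```

```text
2.1 tcp [0.4972 0.0887 0.2835] chest [-178.7   -2.3  283.5] F [0.5 0.6 0.5] gap 0.094 q [-0.84 -0.28  0.84  2.36 -0.83  0.43 -0.17]
[[ 0.52   0.629  0.578]
 [ 0.421 -0.778  0.467]
 [ 0.743 -0.    -0.669]]
[[ 0.521  0.627  0.579]
 [ 0.42  -0.779  0.466]
 [ 0.743  0.    -0.669]]
[ [0.05, -1.23, -0.02, 1.65, -0.02, 0.0, 0.01],
 [0.05, -1.23, -0.02, 1.65, -0.02, 0.0, 0.01],
 [0.05, -1.23, -0.02, 1.65, -0.02, 0.0, 0.01],
 [0.05, -1.23, -0.02, 1.65, -0.02, 0.0, 0.01],
 [0.05, -1.23, -0.02, 1.65, -0.02, 0.0, 0.01],
 [0.05, -1.23, -0.02, 1.65, -0.02, 0.0, 0.01],
 [0.05, 0.0, 0.0, 1.5, 0.0, 0.0, 0.0],
 [0.05, 0.0, 0.0, 1.5, 0.0, 0.0, 0.0],
 [0.05, 0.0, 0.0, 1.5, 0.0, 0.0, 0.0],
 [0.05, 0.0, 0.0, 1.5, 0.0, 0.0, 0.0],
 [0.05, 0.0, 0.0, 1.5, 0.0, 0.0, 0.0],
 [0.05, 0.0, 0.0, 1.5, 0.0, 0.0, 0.0] ]
max [1.23 0.02 1.65 0.02 0.   0.01]
```

>>> {"api": "servo_tool", "payload": {
  "plan": [
    [0.05,-1.2,0,1.6,0,0,0],
    [0.05,-1.2,0,1.7,0,0,0],
    [0.05,-1.2,0,1.7,0,0,0],
    [0.05,-1.2,0,1.7,0,0,0],
    [0.05,-1.3,0,1.6,0,0,0],
    [0.05,-1.3,0,1.6,0,0,0],
    [0.05,0,0,2,0,0,0],
    [0.05,0,0,2,0,0,0],
    [0.05,0,0,0,0,0,0]
  ]
}}

```text
time_s: 3.0
tcp_pos: [0.4912, 0.1253, 0.2072]
tcp_rot: [[0.541, 0.619, 0.57], [0.44, -0.785, 0.436], [0.717, 0.015, -0.697]]
wrist_force: [-0.6, 0.3, -0.0]
finger_gap: 0.0446
grip_force: 0.0
```

Run:
```python
from h import *
st()
shot("scene","s2",(305,120,405,260),4);
R=Rlat(42)
plan([(W(-95,-1,109),R,5)],.05,depth=.010)
```

```text
3.0 tcp [0.4912 0.1253 0.2072] chest [-160.4   30.   207.2] F [-0.6  0.3 -0. ] gap 0.0446 q [-1.37 -0.25  1.25  2.46 -1.19  0.2   0.18]
[ [0.05, -0.48, 0.56, 2.52, 0.21, 0.44, 0.04],
 [0.05, -0.5, 0.57, 2.52, 0.21, 0.44, 0.04],
 [0.05, -0.52, 0.58, 2.51, 0.21, 0.44, 0.04],
 [0.05, -0.54, 0.59, 2.51, 0.21, 0.44, 0.04],
 [0.05, -0.56, 0.6, 2.5, 0.21, 0.44, 0.04] ]
max [0.56 0.6  2.52 0.21 0.44 0.04]
```

View pics/s2.png

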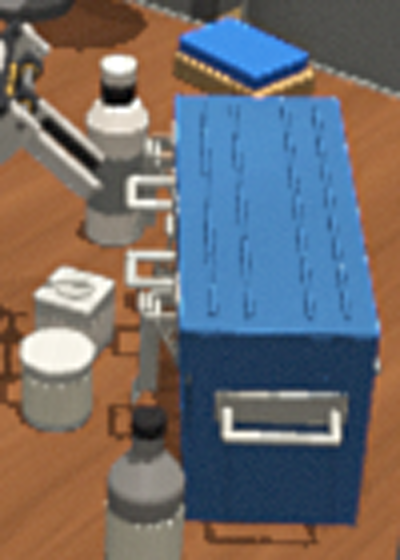

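The hand stopped short, at chest (-160,30,207): joints 3, 5 and 6 ran to their limits, and the fingers show at the upper left near the spray can. I'll fit a kinematic model so I can choose a better posture.

```bash
cat > kin.py <<'E'
import numpy as np
from scipy.spatial.transform import Rotation as Ro
from scipy.optimize import least_squares
def rz(a): return Ro.from_euler('z',a).as_matrix()
def ry(a): return Ro.from_euler('y',a).as_matrix()
def fk(q,P,s):
    b,d1,d2,d3,d4,e1,e2,e3,o7=P[:9]
    R=rz(b+s[0]*q[0]);p=np.array([0,0,d1]);pts=[p]
    R=R@ry(q[1])@rz(s[1]*q[2]);p=p+R@[e1,0,d2];pts.append(p)
    R=R@ry(q[3]);p=p+R@[e2,0,0];R=R@rz(s[2]*q[4]);p=p+R@[0,0,d3];pts.append(p)
    R=R@ry(q[5]);p=p+R@[e3,0,0];R=R@rz(s[3]*q[6]+o7);p=p+R@[0,0,d4]
    return p,R,pts
E
python3 - <<'E'
from h import *; from kin import *; import itertools
o=status.observe()
D=[([-1.335,.417,-.01,1.614,.005,1.111,-.053],[.171,.601,.205],[[-0.962,0.273,0],[0.273,0.962,-.001],[0,-.001,-1]]),
([-0.84,-0.28,0.84,2.36,-0.83,0.43,-0.17],[0.4972,0.0887,0.2835],[[0.52,0.629,0.578],[0.421,-0.778,0.467],[0.743,0,-0.669]]),
(o['qpos'],o['tcp_pos'],o['tcp_rot'])]
best=[]
for s in itertools.product([1,-1],repeat=4):
  for b0 in(0,2.6,-1.5,1.5):
   for o0 in(0,1.57,3.14,-1.57):
    def f(P):
        r=[]
        for q,p,R in D:
            a,A,_=fk(q,P,s);r+=list(3*(a-p))+list((A-np.array(R)).ravel())
        return np.r_[r,.01*P[5:8],.005*(P[1:5]-[.3,.4,.4,.25])]
    l=least_squares(f,[b0,.3,.4,.4,.25,0,0,0,o0]);best.append((l.cost,s,l.x))
best.sort(key=lambda t:t[0])
for c,s,x in best[:6]: print(c,s,x.round(3))
E
```

```text
0.0018615084905448276 (-1, -1, -1, -1) [-0.029  0.25   0.475  0.456  0.299  0.02  -0.033  0.01   1.547]
0.0018615084905448354 (-1, -1, -1, -1) [-0.029  0.25   0.475  0.456  0.299  0.02  -0.033  0.01   1.547]
0.0018615084905448365 (-1, -1, -1, -1) [-0.029  0.25   0.475  0.456  0.299  0.02  -0.033  0.01   1.547]
0.0018615084905448628 (-1, -1, -1, -1) [-0.029  0.25   0.475  0.456  0.299  0.02  -0.033  0.01   1.547]
0.0018615084905448747 (-1, -1, -1, -1) [-0.029  0.25   0.475  0.456  0.299  0.02  -0.033  0.01   1.547]
0.0018615084905449371 (-1, -1, -1, -1) [-0.029  0.25   0.475  0.456  0.299  0.02  -0.033  0.01   1.547]
```

```bash
cat > kin.py <<'E'
import numpy as np
from scipy.spatial.transform import Rotation as Ro
from scipy.optimize import least_squares
def rz(a): return Ro.from_euler('z',a).as_matrix()
def ry(a): return Ro.from_euler('y',a).as_matrix()
LO=np.array([-2.81,-.39,-1.27,.06,-1.19,.19,-2.82]);HI=np.array([2.81,2.02,1.25,2.57,4.33,2,2.82])
def fk(q,P):
    d1,d2,d3,d4,e1,e2,e3,f1,f2,f3=P
    R=rz(-q[0]);p=np.array([0,0,d1])
    R=R@ry(q[1]);p=p+R@[0,f1,0];R=R@rz(-q[2]);p=p+R@[e1,0,d2];e=p
    R=R@ry(q[3]);p=p+R@[e2,f2,0];R=R@rz(-q[4]);p=p+R@[0,0,d3];w=p
    R=R@ry(q[5]);p=p+R@[e3,f3,0];R=R@rz(-q[6]+np.pi/2);p=p+R@[0,0,d4]
    return p,R,e,w
def ik(p,R,P,n=40,q0=None,m=.03):
    rng=np.random.default_rng(0);sol=[]
    for i in range(n):
        s=q0 if q0 is not None and i==0 else rng.uniform(LO,HI)
        def f(q):
            a,A,_,_=fk(q,P);return np.r_[10*(a-p),2*Ro.from_matrix(A.T@R).as_rotvec(),.003*(q-(LO+HI)/2)/(HI-LO)]
        l=least_squares(f,np.clip(s,LO+m,HI-m),bounds=(LO+m-1e-6,HI-m+1e-6))
        a,A,_,_=fk(l.x,P);e=np.linalg.norm(a-p);t=np.linalg.norm(Ro.from_matrix(A.T@R).as_rotvec())
        if e<.004 and t<.03: sol.append(l.x)
    return sol
E
python3 - <<'E'
from h import *; from kin import *
o=status.observe()
D=[([-1.3355,.4175,-.01,1.614,.005,1.111,-.053],[.171,.601,.205],[[-0.962,0.273,0],[0.273,0.962,-.001],[0,-.001,-1]]),
([-0.84,-0.28,0.84,2.36,-0.83,0.43,-0.17],[0.4972,0.0887,0.2835],[[0.52,0.629,0.578],[0.421,-0.778,0.467],[0.743,0,-0.669]]),
(o['qpos'],o['tcp_pos'],o['tcp_rot'])]
def f(P):
    r=[]
    for q,p,R in D:
        a,A,*_=fk(q,P);r+=list(3*(a-p))+list((A-np.array(R)).ravel())
    return np.r_[r,.01*P[4:],.003*(P[:4]-[.3,.4,.4,.25])]
l=least_squares(f,[.3,.4,.4,.25]+[0]*6);P=l.x;np.save("P.npy",P);print(l.cost,P.round(3));print(f(P)[:36].reshape(3,12).round(3))
for nm,g in dict(h0=(-95,0,109),h90=(-162,0,178),h180=(-94,0,245),l0=(-112,136,106),l90=(-175,136,183),l180=(-98,136,246),r0=(-112,-136,106),r90=(-175,-136,183),r180=(-98,-136,246)).items():
  for s in(1,-1):
    for pt in(30,45,60):
      R=Rlat(pt,s);S=ik(W(*g)+.012*R[:,2],R,P,14)
      if S:
        S.sort(key=lambda q:-np.min(np.minimum(q-LO,HI-q)));print(nm,s,pt,len(S),S[0].round(2),round(np.min(np.minimum(S[0]-LO,HI-S[0])),2))
E
```

```text
3.7975076407313996e-05 [ 0.307  0.516  0.524  0.311 -0.023  0.043  0.014 -0.029 -0.037  0.035]
[[ 0.    -0.    -0.     0.     0.     0.     0.    -0.     0.    -0.
   0.     0.   ]
 [-0.    -0.     0.    -0.001 -0.004  0.005 -0.004 -0.002 -0.001  0.003
   0.001  0.003]
 [ 0.     0.    -0.    -0.    -0.    -0.    -0.     0.     0.    -0.
  -0.     0.   ]]
h0 1 30 4 [-0.12  0.53 -0.08  2.37  3.69  0.81 -1.68] 0.2
h0 1 45 5 [-0.27  0.39  0.04  2.31  3.99  0.44 -2.06] 0.25
h0 1 60 5 [ 0.8   0.74 -1.24  2.    0.99  0.53  1.29] 0.03
h0 -1 30 3 [-0.35  0.56  0.16  2.38  3.72  0.9   1.36] 0.19
h0 -1 45 7 [-0.52  0.42  0.33  2.33  4.05  0.54  0.98] 0.24
h0 -1 60 8 [ 0.43  0.45 -0.69  2.05  0.08  0.27 -1.11] 0.08
h90 1 30 4 [-0.07  0.28 -0.    2.48  3.95  0.75 -1.89] 0.09
h90 1 60 4 [ 0.34  0.16 -0.45  2.19 -0.54  0.42  2.61] 0.21
h90 -1 30 3 [-0.17  0.28  0.11  2.49  3.95  0.78  1.24] 0.08
h90 -1 60 8 [ 0.08  0.14 -0.19  2.21 -0.64  0.43 -0.45] 0.24
h180 1 30 4 [-0.13  0.16 -0.04  2.36  4.06  0.56 -2.13] 0.21
h180 1 45 1 [ 1.04  0.35 -1.24  2.12 -0.39  0.24  2.53] 0.03
h180 1 60 4 [ 0.13  0.1
[... 1582 characters left out ...]
28  4.3   1.17 -2.19] 0.03
r90 1 45 8 [ 1.29  0.7  -1.24  2.03  0.06  0.34  2.51] 0.03
r90 1 60 4 [ 1.16  0.63 -1.24  1.92  0.4   0.62  2.07] 0.03
r90 -1 30 10 [-0.4   0.57  0.77  2.28  4.3   1.17  0.95] 0.03
r90 -1 45 8 [ 1.29  0.7  -1.24  2.04  0.05  0.34 -0.62] 0.03
r90 -1 60 8 [ 0.32  0.28 -0.18  2.02 -0.64  0.57 -0.24] 0.38
r180 1 30 9 [-0.72  0.6   1.05  2.19  4.3   1.17 -2.44] 0.03
r180 1 45 2 [ 1.14  0.62 -1.24  1.9   0.08  0.41  2.33] 0.03
r180 1 60 4 [ 0.53  0.33 -0.56  1.83 -0.27  0.65  2.47] 0.35
r180 -1 30 11 [-0.72  0.6   1.05  2.19  4.3   1.17  0.7 ] 0.03
r180 -1 45 8 [ 0.2   0.26 -0.1   2.03 -1.16  0.55  0.16] 0.03
r180 -1 60 8 [ 0.21  0.28 -0.18  1.86 -0.48  0.66 -0.52] 0.47
```

Run:
```python
from h import *
R=Rlat(62)
plan([(W(-95,-1,109)-R[:,2]*.11+[0,0,.05],R,8)],.05,depth=.010)
```

```text
[ [0.05, 0.53, 0.38, -0.17, 0.14, -2.23, 0.0],
 [0.05, 0.52, 0.38, -0.19, 0.14, -2.23, 0.0],
 [0.05, 0.51, 0.38, -0.22, 0.14, -2.23, 0.0],
 [0.05, 0.5, 0.38, -0.24, 0.14, -2.23, 0.0],
 [0.05, 0.49, 0.38, -0.26, 0.14, -2.23, 0.0],
 [0.05, 0.48, 0.38, -0.28, 0.14, -2.23, 0.0],
 [0.05, 0.47, 0.38, -0.3, 0.14, -2.23, 0.0],
 [0.05, 0.46, 0.38, -0.31, 0.14, -2.23, 0.0] ]
max [0.53 0.38 0.31 0.14 2.23 0.  ]
```

>>> {"api": "servo_tool", "payload": {
  "plan": [
    [0.05,0.5,0.4,-0.2,0.1,-2.2,0],
    [0.05,0.5,0.4,-0.2,0.1,-2.2,0],
    [0.05,0.5,0.4,-0.2,0.1,-2.2,0],
    [0.05,0.5,0.4,-0.2,0.1,-2.2,0],
    [0.05,0.5,0.4,-0.3,0.2,-2.2,0],
    [0.05,0.5,0.4,-0.3,0.2,-2.2,0],
    [0.05,0.5,0.4,-0.3,0.2,-2.3,0],
    [0.05,0.5,0.3,-0.3,0.1,-2.3,0],
    [0.05,0,0,0,0,0,0]
  ]
}}

```text
time_s: 3.95
tcp_pos: [0.5258, 0.1113, 0.2489]
tcp_rot: [[0.684, 0.625, 0.376], [0.549, -0.781, 0.298], [0.48, 0.002, -0.877]]
wrist_force: [0.1, -0.0, 0.3]
finger_gap: 0.0447
grip_force: 0.0
```

Run:
```python
from h import *
o=st(); z=np.array(o['tcp_rot'])[:,2]; print('tool z,y in chest',(CR.T@z).round(3),(CR.T@np.array(o['tcp_rot'])[:,1]).round(3))
R=Rlat(62)
plan([(W(-95,-1,109)-R[:,2]*.05,R,6),(W(-95,-1,109),R,5)],.05,depth=.010)
```

```text
3.95 tcp [0.5258 0.1113 0.2489] chest [-142.2   -2.6  248.9] F [ 0.1 -0.   0.3] gap 0.0447 q [-0.88 -0.03  0.78  2.15 -0.42  0.62 -0.7 ]
tool z,y in chest [ 0.48  -0.003 -0.877] [-0.003 -1.     0.002]
[ [0.05, -0.42, -0.03, 1.76, 0.03, -0.12, -0.01],
 [0.05, -0.42, -0.03, 1.76, 0.03, -0.12, -0.01],
 [0.05, -0.41, -0.03, 1.76, 0.03, -0.12, -0.01],
 [0.05, -0.41, -0.03, 1.76, 0.03, -0.12, -0.01],
 [0.05, -0.41, -0.03, 1.76, 0.03, -0.12, -0.01],
 [0.05, -0.4, -0.03, 1.76, 0.03, -0.12, -0.01],
 [0.05, -0.0, -0.0, 1.0, 0.0, 0.0, 0.0],
 [0.05, -0.0, -0.0, 1.0, 0.0, 0.0, 0.0],
 [0.05, -0.0, -0.0, 1.0, 0.0, 0.0, 0.0],
 [0.05, -0.0, -0.0, 1.0, 0.0, 0.0, 0.0],
 [0.05, -0.0, -0.0, 1.0, 0.0, 0.0, 0.0] ]
max [0.42 0.03 1.76 0.03 0.12 0.01]
```

>>> {"api": "servo_tool", "payload": {
  "plan": [
    [0.05,-0.4,0,1.8,0,0,0],
    [0.05,-0.4,0,1.8,0,0,0],
    [0.05,-0.4,0,1.8,0,0,0],
    [0.05,-0.4,0,1.8,0,0,0],
    [0.05,-0.4,0,1.8,0,0,0],
    [0.05,-0.4,-0.2,1.6,0,0,0],
    [0.05,0,0,1.5,0,0,0],
    [0.05,0,0,1.5,0,0,0],
    [0.05,0,0,0,0,0,0]
  ]
}}

```text
time_s: 4.85
tcp_pos: [0.5574, 0.14, 0.1155]
tcp_rot: [[0.686, 0.624, 0.374], [0.549, -0.781, 0.298], [0.478, 0.001, -0.878]]
wrist_force: [-0.7, -0.8, 0.7]
finger_gap: 0.0444
grip_force: 0.0
```

Run:
```python
from h import *
o=st(); R=np.array(o['tcp_rot']); print('tool z,y in chest',(CR.T@R[:,2]).round(3),(CR.T@R[:,1]).round(3))
p,d=shot("scene","s3",(300,120,400,260),4)
plan([(W(-95,-1,109),R,3)],.05,depth=.010)
```

```text
4.85 tcp [0.5574 0.14   0.1155] chest [-99.6  -0.  115.5] F [-0.7 -0.8  0.7] gap 0.0444 q [-0.7   0.32  0.62  2.2  -1.12  0.47 -0.07]
tool z,y in chest [ 0.478 -0.003 -0.878] [-0.004 -1.     0.001]
[ [0.05, 0.02, 0.02, 0.63, 0.01, -0.02, -0.01],
 [0.05, 0.02, 0.02, 0.63, 0.01, -0.02, -0.01],
 [0.05, 0.02, 0.02, 0.63, 0.01, -0.02, -0.01] ]
max [0.02 0.02 0.63 0.01 0.02 0.01]
```

View pics/s3.png

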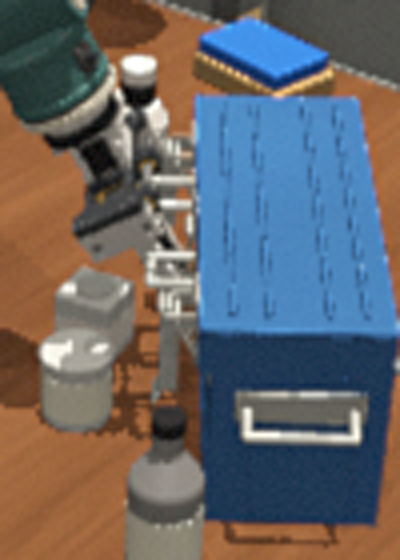

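The gripper (100,215) is coming in between the two handles, with its fingers at about (170,240), and the tins are clear. I'll advance and pinch the strap.

>>> {"api": "servo_tool", "payload": {
  "plan": [
    [0.05,0,0,0.7,0,0,0],
    [0.05,0,0,0.6,0,0,0],
    [0.05,0,0,0.6,0,0,0],
    [0.5,0,0,0,0,0,0],
    [1,0,0,0,0,0,0],
    [1,0,0,0,0,0,0],
    [1,0,0,0,0,0,0]
  ],
  "squeeze": 20
}}

```text
time_s: 5.6
tcp_pos: [0.5654, 0.1466, 0.1012]
tcp_rot: [[0.684, 0.625, 0.376], [0.548, -0.781, 0.3], [0.481, 0.001, -0.877]]
wrist_force: [-3.8, 0.6, 4.9]
finger_gap: 0.0296
grip_force: 20.0
```

```bash
cat >> h.py <<'E'
def arc(hx,hz,y,R,a,n,g=1,depth=.010,a0=None):
    """from current tcp: swing grasp point about hinge (hx,hz) by a rad, in n rows, orientation kept"""
    o=status.observe();R=np.array(o['tcp_rot']) if R is None else R
    c=Cf(np.array(o['tcp_pos'])-depth*np.array(o['tcp_rot'])[:,2]);r=np.array([c[0]-hx,c[2]-hz]);print('grasp',c,'r',np.hypot(*r),'ang',np.arctan2(-r[0],-r[1]))
    w=[]
    for i in range(1,n+1):
        t=a*i/n;rr=[r[0]*np.cos(t)+r[1]*np.sin(t),-r[0]*np.sin(t)+r[1]*np.cos(t)]
        w.append((W(hx+rr[0],c[1],hz+rr[1]),R,1))
    plan(w,g,depth)
E
python3 - <<'E'
from h import *
o=st();print(o['grip_force']); R=np.array(o['tcp_rot']); print('tool z,y in chest',(CR.T@R[:,2]).round(3),(CR.T@R[:,1]).round(3))
arc(-91.5,176,0,R,2.95,20)
E
```

```text
5.6 tcp [0.5654 0.1466 0.1012] chest [-8.930e+01  1.000e-01  1.012e+02] F [-3.8  0.6  4.9] gap 0.0296 q [-0.61  0.35  0.51  2.19 -1.16  0.44 -0.03]
20.000769719481468
tool z,y in chest [ 0.481 -0.002 -0.877] [-0.003 -1.     0.001]
grasp [-9.41e+01  1.00e-01  1.10e+02] r 66.05119226781603 ang 0.03937358009318679
[ [1, -0.79, 0.0, -0.56, 0.0, 0.0, 0.0],
 [1, -0.7, 0.0, -0.67, 0.0, 0.0, 0.0],
 [1, -0.6, 0.0, -0.77, 0.0, 0.0, 0.0],
 [1, -0.48, 0.0, -0.85, 0.0, 0.0, 0.0],
 [1, -0.35, 0.0, -0.91, 0.0, 0.0, 0.0],
 [1, -0.21, 0.0, -0.95, 0.0, 0.0, 0.0],
 [1, -0.07, 0.0, -0.97, 0.0, 0.0, 0.0],
 [1, 0.07, 0.0, -0.97, 0.0, 0.0, 0.0],
 [1, 0.22, 0.0, -0.95, 0.0, 0.0, 0.0],
 [1, 0.35, 0.0, -0.91, 0.0, 0.0, 0.0],
 [1, 0.48, 0.0, -0.85, 0.0, 0.0, 0.0],
 [1, 0.6, 0.0, -0.76, 0.0, 0.0, 0.0] ]
[ [1, 0.71, -0.0, -0.67, 0.0, 0.0, 0.0],
 [1, 0.8, -0.0, -0.56, 0.0, 0.0, 0.0],
 [1, 0.87, -0.0, -0.43, 0.0, 0.0, 0.0],
 [1, 0.93, -0.0, -0.3, 0.0, 0.0, 0.0],
 [1, 0.96, -0.0, -0.16, 0.0, 0.0, 0.0],
 [1, 0.97, -0.0, -0.02, 0.0, 0.0, 0.0],
 [1, 0.97, -0.0, 0.12, 0.0, 0.0, 0.0],
 [1, 0.94, -0.0, 0.27, 0.0, 0.0, 0.0] ]
max [0.97 0.   0.97 0.   0.   0.  ]
```

>>> {"api": "servo_tool", "payload": {
  "plan": [
    [1,-0.8,0,-0.6,0,0,0],
    [1,-0.7,0,-0.7,0,0,0],
    [1,-0.6,0,-0.8,0,0,0],
    [1,-0.5,0,-0.8,0,0,0],
    [1,-0.3,0,-0.9,0,0,0],
    [1,-0.2,0,-0.9,0,0,0],
    [1,-0.1,0,-1.0,0,0,0],
    [1,0.1,0,-1.0,0,0,0]
  ]
}}

```text
time_s: 6.4
tcp_pos: [0.5175, 0.1082, 0.1443]
tcp_rot: [[0.686, 0.624, 0.375], [0.548, -0.781, 0.299], [0.479, 0.0, -0.878]]
wrist_force: [-2.1, 2.5, -3.3]
finger_gap: 0.0294
grip_force: 20.0
```

Run:
```python
from h import *
o=st();print(o['grip_force']); R=np.array(o['tcp_rot']); print('tool z,y in chest',(CR.T@R[:,2]).round(3),(CR.T@R[:,1]).round(3))
arc(-91.5,176,0,R,1.7,12)
```

```text
6.4 tcp [0.5175 0.1082 0.1443] chest [-150.6    0.2  144.3] F [-2.1  2.5 -3.3] gap 0.0294 q [-0.67  0.17  0.62  2.27 -0.92  0.47 -0.19]
19.999067187309265
tool z,y in chest [ 0.479 -0.002 -0.878] [-0.004 -1.     0.   ]
grasp [-155.4    0.2  153.1] r 67.87945197185965 ang 1.2266823065364174
[ [1, 0.22, 0.01, -0.93, 0.0, 0.0, 0.0],
 [1, 0.35, 0.0, -0.9, 0.0, 0.0, 0.0],
 [1, 0.47, 0.0, -0.84, 0.0, 0.0, 0.0],
 [1, 0.58, -0.0, -0.76, 0.0, 0.0, 0.0],
 [1, 0.68, -0.0, -0.67, 0.0, 0.0, 0.0],
 [1, 0.77, -0.0, -0.57, 0.0, 0.0, 0.0],
 [1, 0.85, -0.0, -0.46, 0.0, 0.0, 0.0],
 [1, 0.9, -0.0, -0.33, 0.0, 0.0, 0.0],
 [1, 0.94, -0.0, -0.2, 0.0, 0.0, 0.0],
 [1, 0.96, -0.0, -0.07, 0.0, 0.0, 0.0],
 [1, 0.96, -0.0, 0.07, 0.0, 0.0, 0.0],
 [1, 0.94, -0.0, 0.2, 0.0, 0.0, 0.0] ]
max [0.96 0.01 0.93 0.   0.   0.  ]
```

Smooth, with low forces. I'll finish the swing to about 2.95 rad.

>>> {"api": "servo_tool", "payload": {
  "plan": [
    [1,0.2,0,-0.9,0,0,0],
    [1,0.3,0,-0.9,0,0,0],
    [1,0.5,0,-0.8,0,0,0],
    [1,0.6,0,-0.8,0,0,0],
    [1,0.7,0,-0.7,0,0,0],
    [1,0.8,0,-0.6,0,0,0],
    [1,0.8,0,-0.4,0,0,0],
    [1,0.9,0,-0.3,0,0,0],
    [1,0.9,0,-0.2,0,0,0],
    [1,1.0,0,-0.1,0,0,0],
    [1,0.9,0,0.1,0,0,0],
    [1,0.9,0,0.2,0,0,0]
  ]
}}

```text
time_s: 7.6
tcp_pos: [0.5571, 0.1386, 0.2337]
tcp_rot: [[0.685, 0.623, 0.377], [0.546, -0.782, 0.299], [0.482, 0.001, -0.876]]
wrist_force: [-0.3, -0.9, 0.1]
finger_gap: 0.0128
grip_force: 0.0
```

>>> {"api": "servo_tool", "payload": {
  "plan": [
    [1,0,0,0,0,0,0],
    [0.05,0,0,0,0,0,0],
    [0.05,0,0,0,0,0,0],
    [0.05,0,0,0,0,0,0],
    [0.05,0,0,-1,0,0,0],
    [0.05,0,0,-2,0,0,0],
    [0.05,0,0,-3,0,0,0],
    [0.05,-1,0,-3,0,0,0]
  ]
}}

```text
time_s: 8.4
tcp_pos: [0.5162, 0.1068, 0.3077]
tcp_rot: [[0.685, 0.624, 0.376], [0.548, -0.781, 0.298], [0.48, 0.002, -0.877]]
wrist_force: [0.0, -0.1, 0.3]
finger_gap: 0.0445
grip_force: 0.0
```

Run:
```python
from h import *; from kin import *
o=st();R=np.array(o['tcp_rot'])
p,d=shot("scene","s4",(300,110,400,250),4)
R=Rlat(62); P=np.load("P.npy")
# right lever: above front then approach
for pt in (58,62,66,70):
  for s in(1,-1):
   for nm,g in dict(r0=(-112,-136,106),l0=(-112,136,106),l90=(-175,136,183)).items():
    Q=Rlat(pt,s);S=ik(W(*g)+.012*Q[:,2],Q,P,10)
    S.sort(key=lambda q:-np.min(np.minimum(q-LO,HI-q)))
    print(nm,pt,s,S[0].round(2) if S else None)
plan([(W(-150,-137,250),R,6),(W(-113,-137,107)-R[:,2]*.05,R,6)],.05,depth=.012)
```

```text
8.4 tcp [0.5162 0.1068 0.3077] chest [-1.526e+02 -1.000e-01  3.077e+02] F [ 0.  -0.1  0.3] gap 0.0445 q [-0.82 -0.14  0.67  2.08 -0.24  0.74 -0.89]
r0 58 1 None
l0 58 1 [ 0.57  0.56 -1.24  2.17  1.23  0.44  0.72]
l90 58 1 [-0.37 -0.04 -0.05  2.37 -0.47  0.3   2.24]
r0 58 -1 [ 0.67  0.58 -0.7   1.92 -0.08  0.35 -0.69]
l0 58 -1 [ 0.28  0.36 -0.86  2.19  0.82  0.22 -2.13]
l90 58 -1 [-0.28 -0.04 -0.14  2.37 -0.49  0.3  -0.89]
r0 62 1 [ 0.92  0.82 -1.15  1.83  0.75  0.61  1.76]
l0 62 1 [ 0.55  0.57 -1.24  2.13  1.09  0.51  0.86]
l90 62 1 [-0.32 -0.03 -0.12  2.31 -0.31  0.39  2.07]
r0 62 -1 [ 0.49  0.52 -0.51  1.9  -0.2   0.41 -0.64]
l0 62 -1 [-0.02  0.29 -0.51  2.19  0.2   0.22 -1.55]
l90 62 -1 [-0.28 -0.02 -0.16  2.31 -0.31  0.39 -1.07]
r0 66 1 [ 0.83  0.75 -1.05  1.81  0.63  0.63  1.82]
l0 66 1 [ 0.51  0.56 -1.2   2.09  0.95  0.57  0.98]
l90 66 1 [-0.28 -0.   -0.17  2.26 -0.2   0.48  1.96]
r0 66 -1 [ 0.37  0.5  -0.4   1.88 -0.18  0.48 -0.7 ]
l0 66 -1 [-0.11  0.29 -0.42  2.15  0.13  0.31 -1.5 ]
l90 66 -1 [-0.28 -0.   -0.17  2.26 -0.2   0.48 -1.18]
r0 70 1 [ 0.72  0.68 -0.92  1.78  0.51  
[... 160 characters left out ...]
56 -0.79]
l0 70 -1 [-0.17  0.3  -0.37  2.12  0.12  0.4  -1.49]
l90 70 -1 [-0.28  0.02 -0.18  2.22 -0.13  0.57 -1.26]
[ [0.05, -0.41, 2.25, 1.14, 0.04, -0.15, -0.04],
 [0.05, -0.41, 2.25, 1.14, 0.04, -0.15, -0.04],
 [0.05, -0.41, 2.25, 1.14, 0.04, -0.15, -0.04],
 [0.05, -0.41, 2.25, 1.14, 0.04, -0.15, -0.04],
 [0.05, -0.41, 2.26, 1.14, 0.04, -0.15, -0.04],
 [0.05, -0.41, 2.26, 1.14, 0.04, -0.15, -0.04],
 [0.05, -0.57, -0.0, 1.56, 0.0, 0.0, 0.0],
 [0.05, -0.57, -0.0, 1.56, 0.0, 0.0, 0.0],
 [0.05, -0.57, -0.0, 1.56, 0.0, 0.0, 0.0],
 [0.05, -0.57, -0.0, 1.56, 0.0, 0.0, 0.0],
 [0.05, -0.57, -0.0, 1.56, 0.0, 0.0, 0.0],
 [0.05, -0.57, -0.0, 1.56, 0.0, 0.0, 0.0] ]
max [0.57 2.26 1.56 0.04 0.15 0.04]
```

View pics/s4.png

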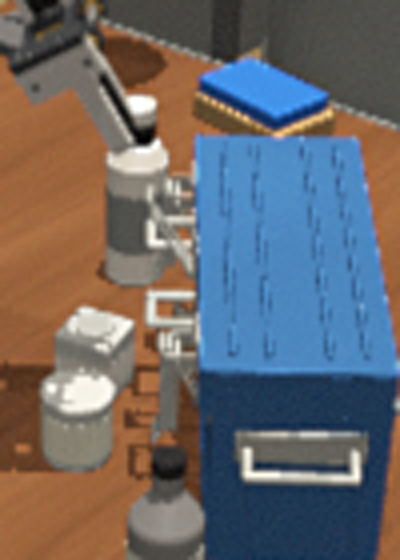

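The strap slipped out of the pinch on the way, as the gap closed to 12.8 mm. The hasp seems to stick out near (178,245). I'll locate it with depth.

```bash
cat >> h.py <<'E'
def slab(y0,hx,hz,w=11,rmin=12,rmax=95):
    for n in("top","scene"):
        p,d=snapshot(n);X=cloud(n,p,d);Q=(X[d>0]-O)@CR*1000
        Q=Q[(abs(Q[:,1]-y0)<w)&(Q[:,0]<hx+5)];r=Q[:,[0,2]]-[hx,hz];k=np.hypot(*r.T);m=(k>rmin)&(k<rmax);Q=Q[m];r=r[m];k=k[m]
        print(n,len(Q),sorted([(round(np.arctan2(-a[0],-a[1]),2),int(b),int(q[1])) for a,b,q in zip(r,k,Q)])[-40:])
E
python3 - <<'E'
from h import *
slab(0,-91.5,176)
E
```

```text
top 57 [(np.float64(2.61), 49, -7), (np.float64(2.61), 56, -5), (np.float64(2.61), 63, 0), (np.float64(2.62), 55, -9), (np.float64(2.62), 57, -1), (np.float64(2.62), 62, -8), (np.float64(2.62), 64, 4), (np.float64(2.63), 60, 3), (np.float64(2.63), 61, 7), (np.float64(2.63), 65, -3), (np.float64(2.63), 68, -10), (np.float64(2.63), 68, 8), (np.float64(2.63), 79, 8), (np.float64(2.64), 25, 10), (np.float64(2.64), 33, -8), (np.float64(2.64), 40, -6), (np.float64(2.64), 80, 3), (np.float64(2.65), 26, -10), (np.float64(2.65), 52, 8), (np.float64(2.66), 81, 10), (np.float64(2.66), 84, 0), (np.float64(2.67), 26, 5), (np.float64(2.67), 41, 9), (np.float64(2.67), 81, 5), (np.float64(2.68), 17, 0), (np.float64(2.68), 24, -2), (np.float64(2.68), 35, 7), (np.float64(2.68), 81, -7), (np.float64(2.68), 84, 1), (np.float64(2.68), 87, -9), (np.float64(2.68), 88, -5), (np.float64(2.69), 19, 4), (np.float64(2.69), 26, 1), (np.float64(2.7), 85, -3), (np.float64(2.71), 17, -4), (np.float64(2.73), 24, 8), (np.float64(2.74), 18, -9), (np.float64(2.78), 13, -2), (np.float64(2.78), 17, 6), (np.float64(2.9), 
[... 427 characters left out ...]
, 41, -9), (np.float64(2.62), 64, -1), (np.float64(2.62), 71, 8), (np.float64(2.63), 26, 5), (np.float64(2.63), 34, 7), (np.float64(2.63), 49, 6), (np.float64(2.63), 65, -10), (np.float64(2.63), 65, 10), (np.float64(2.64), 59, -9), (np.float64(2.65), 67, -1), (np.float64(2.65), 75, -5), (np.float64(2.66), 36, 10), (np.float64(2.66), 85, -8), (np.float64(2.67), 28, -6), (np.float64(2.67), 45, 10), (np.float64(2.67), 87, 2), (np.float64(2.67), 88, 7), (np.float64(2.68), 38, -6), (np.float64(2.68), 88, -6), (np.float64(2.7), 21, -9), (np.float64(2.74), 23, 0), (np.float64(2.75), 24, 5), (np.float64(2.76), 25, -9), (np.float64(2.81), 16, 3), (np.float64(2.82), 17, -5), (np.float64(2.83), 17, 9)]
```

The hasp stands at 2.63 rad. I'll nudge it further up with closed fingers, back off, and move on to the right lever.

>>> {"api": "servo_tool", "payload": {
  "plan": [
    [1,-0.9,0,1.7,0,0,0],
    [1,-0.9,0,1.7,0,0,0],
    [1,-1.0,0,1.7,0,0,0],
    [1,-0.9,0,1.7,0,0,0],
    [1,0,0,0,0,0,0],
    [1,0.6,0,0.3,0,0,0],
    [1,0.6,0,0.3,0,0,0],
    [1,0.6,0,0.4,0,0,0],
    [1,0.6,0,0.3,0,0,0],
    [1,0.6,0,0.4,0,0,0],
    [1,0.6,0,0.3,0,0,0],
    [1,0,0,0,0,0,0]
  ]
}}

```text
time_s: 9.75
tcp_pos: [0.5494, 0.1335, 0.2292]
tcp_rot: [[0.684, 0.625, 0.376], [0.549, -0.781, 0.299], [0.48, 0.002, -0.877]]
wrist_force: [0.2, 0.1, 0.8]
finger_gap: 0.0006
grip_force: 0.0
```

>>> {"api": "servo_tool", "payload": {
  "plan": [
    [0.05,-1,0,-0.5,0,0,0],
    [0.05,-1.8,0,-1.1,0,0,0],
    [0.05,-1,1.5,-0.5,0,0,0],
    [0.05,0,2,-0.5,0,0,0]
  ]
}}

```text
time_s: 10.15
tcp_pos: [0.533, 0.0761, 0.2337]
tcp_rot: [[0.685, 0.625, 0.375], [0.547, -0.781, 0.301], [0.481, -0.001, -0.877]]
wrist_force: [0.9, -0.2, -0.1]
finger_gap: 0.0288
grip_force: 0.0
```

Run:
```python
from h import *
o=st()
slab(0,-91.5,176,rmin=50)
R=Rlat(66)
plan([(W(-152,-137,220),R,6),(W(-113,-137,107)-R[:,2]*.04,R,6)],.05,depth=.014)
```

```text
10.15 tcp [0.533  0.0761 0.2337] chest [-158.7  -34.5  233.7] F [ 0.9 -0.2 -0.1] gap 0.0288 q [-0.8   0.03  0.81  2.15 -0.56  0.65 -0.49]
top 25 [(np.float64(0.04), 50, -2), (np.float64(2.98), 71, -6), (np.float64(2.99), 75, 8), (np.float64(3.0), 74, 3), (np.float64(3.0), 75, 0), (np.float64(3.01), 74, -4), (np.float64(3.02), 73, -8), (np.float64(3.02), 76, 6), (np.float64(3.02), 79, 10), (np.float64(3.03), 79, 1), (np.float64(3.03), 80, -2), (np.float64(3.04), 80, -6), (np.float64(3.05), 78, 8), (np.float64(3.05), 83, 3), (np.float64(3.06), 82, 0), (np.float64(3.06), 83, -4), (np.float64(3.06), 84, -9), (np.float64(3.07), 84, 10), (np.float64(3.07), 86, 1), (np.float64(3.07), 88, 5), (np.float64(3.08), 87, -6), (np.float64(3.08), 88, -2), (np.float64(3.09), 85, 8), (np.float64(3.1), 81, 4), (np.float64(3.11), 83, 0)]
scene 13 [(np.float64(0.2), 52, 5), (np.float64(2.98), 68, -8), (np.float64(2.99), 72, -7), (np.float64(3.0), 76, 6), (np.float64(3.0), 78, 10), (np.float64(3.0), 79, -6), (np.float64(3.01), 53, -10), (np.float64(3.01), 53, 4), (np.float64(3.02), 56, 6), (np.float64(3.02), 58, 8), (np.float64(3.05), 85, 4), (np.float64(3.05), 86, -3), (np.float64(3.05), 87, 7)]
[ [0.05, -0.04, 1.66, 0.5, 0.04, -0.8, -0.05],
 [0.05, -0.04, 1.66, 0.5, 0.04, -0.8, -0.05],
 [0.05, -0.03, 1.66, 0.5, 0.04, -0.8, -0.05],
 [0.05, -0.03, 1.66, 0.5, 0.04, -0.8, -0.05],
 [0.05, -0.02, 1.66, 0.5, 0.04, -0.8, -0.05],
 [0.05, -0.01, 1.66, 0.5, 0.04, -0.8, -0.05],
 [0.05, -0.17, 0.0, 1.32, 0.0, 0.0, 0.0],
 [0.05, -0.17, 0.0, 1.32, 0.0, 0.0, 0.0],
 [0.05, -0.17, 0.0, 1.32, 0.0, 0.0, 0.0],
 [0.05, -0.17, 0.0, 1.32, 0.0, 0.0, 0.0],
 [0.05, -0.17, 0.0, 1.32, 0.0, 0.0, 0.0],
 [0.05, -0.17, 0.0, 1.32, 0.0, 0.0, 0.0] ]
max [0.17 1.66 1.32 0.04 0.8  0.05]
```

The hasp is at 3.0 rad. Now the right lever.

>>> {"api": "servo_tool", "payload": {
  "plan": [
    [0.05,0,1.7,0.5,0,-0.8,0],
    [0.05,0,1.7,0.5,0,-0.8,0],
    [0.05,0,1.7,0.5,0,-0.8,0],
    [0.05,0,1.6,0.5,0,-0.8,0],
    [0.05,0,1.6,0.5,0,-0.8,0],
    [0.05,0,1.6,0.5,0.1,-0.8,0],
    [0.05,-0.1,0,1.3,0,0,0],
    [0.05,-0.2,0,1.3,0,0,0],
    [0.05,-0.2,0,1.3,0,0,0],
    [0.05,-0.2,0,1.3,0,0,0],
    [0.05,-0.2,0,1.3,0,0,0],
    [0.05,-0.1,0,1.3,0,0,0]
  ]
}}

```text
time_s: 11.45
tcp_pos: [0.6239, 0.0224, 0.1312]
tcp_rot: [[0.714, 0.625, 0.316], [0.571, -0.781, 0.254], [0.405, -0.001, -0.914]]
wrist_force: [-0.5, 0.2, 0.2]
finger_gap: 0.0447
grip_force: 0.0
```

Run:
```python
from h import *
o=st()
slab(-136,-105,176,rmin=55)
R=Rlat(66)
plan([(W(-113,-136,107),R,4)],.05,depth=.016)
```

```text
11.45 tcp [0.6239 0.0224 0.1312] chest [-121.5 -133.3  131.2] F [-0.5  0.2  0.2] gap 0.0447 q [-0.52  0.45  0.72  1.98 -0.95  0.73 -0.08]
top 30 [(np.float64(0.15), 80, -131), (np.float64(0.15), 82, -126), (np.float64(0.16), 74, -140), (np.float64(0.17), 73, -135), (np.float64(0.17), 81, -134), (np.float64(0.18), 76, -143), (np.float64(0.18), 79, -138), (np.float64(0.18), 80, -129), (np.float64(0.18), 84, -141), (np.float64(0.2), 82, -136), (np.float64(0.21), 61, -145), (np.float64(0.22), 58, -127), (np.float64(0.23), 55, -132), (np.float64(2.56), 76, -139), (np.float64(2.57), 75, -127), (np.float64(2.59), 75, -145), (np.float64(2.59), 78, -132), (np.float64(2.6), 78, -140), (np.float64(2.6), 82, -143), (np.float64(2.62), 82, -136), (np.float64(2.63), 77, -142), (np.float64(2.63), 78, -133), (np.float64(2.63), 80, -129), (np.float64(2.64), 74, -136), (np.float64(2.64), 83, -125), (np.float64(2.65), 76, -140), (np.float64(2.65), 77, -131), (np.float64(2.65), 78, -127), (np.float64(2.65), 82, -138), (np.float64(2.68), 79, -144)]
scene 18 [(np.float64(0.12), 61, -145), (np.float64(0.16), 67, -143), (np.float64(0.18), 78, -135), (np.float64(0.19), 76, -143), (np.float64(0.19), 76, -125), (np.float64(0.19), 77, -131), (np.float64(0.2), 56, -146), (np.float64(0.2), 86, -143), (np.float64(0.2), 88, -146), (np.float64(0.21), 83, -141), (np.float64(0.21), 85, -127), (np.float64(0.22), 80, -139), (np.float64(2.61), 81, -134), (np.float64(2.61), 82, -128), (np.float64(2.63), 78, -136), (np.float64(2.63), 84, -144), (np.float64(2.64), 79, -125), (np.float64(2.65), 81, -135)]
[ [0.05, -0.04, 0.08, 1.02, -0.01, 0.05, -0.04],
 [0.05, -0.04, 0.08, 1.02, -0.01, 0.05, -0.04],
 [0.05, -0.04, 0.08, 1.02, -0.01, 0.05, -0.04],
 [0.05, -0.04, 0.08, 1.02, -0.01, 0.05, -0.04] ]
max [0.04 0.08 1.02 0.01 0.05 0.04]
```

>>> {"api": "servo_tool", "payload": {
  "plan": [
    [0.05,0,0.1,1.0,0,0,0],
    [0.05,0,0.1,1.0,0,0,0],
    [0.05,0,0.1,1.0,0,0,0],
    [0.05,-0.1,0,1.0,0,0,0],
    [0.5,0,0,0,0,0,0],
    [1,0,0,0,0,0,0],
    [1,0,0,0,0,0,0],
    [1,0,0,0,0,0,0]
  ],
  "squeeze": 30
}}

```text
time_s: 12.35
tcp_pos: [0.6376, 0.0302, 0.0945]
tcp_rot: [[0.714, 0.626, 0.314], [0.572, -0.78, 0.255], [0.405, -0.002, -0.914]]
wrist_force: [-3.5, 3.8, -5.1]
finger_gap: 0.0299
grip_force: 30.0
```

Run:
```python
from h import *
o=st();print(o['grip_force'],(CR.T@np.array(o['tcp_rot'])).round(3))
arc(-105,176,0,None,2.9,22,depth=.016)
```

```text
12.35 tcp [0.6376 0.0302 0.0945] chest [-106.  -135.8   94.5] F [-3.5  3.8 -5.1] gap 0.0299 q [-0.47  0.52  0.66  1.97 -1.04  0.7  -0.01]
29.974385741741685 [[ 0.914 -0.001  0.405]
 [-0.002 -1.     0.001]
 [ 0.405 -0.002 -0.914]]
grasp [-112.4 -135.8  109.1] r 67.30802329588948 ang 0.11016501448681901
[ [1, -0.73, -0.0, -0.49, 0.0, 0.0, 0.0],
 [1, -0.66, 0.0, -0.59, 0.0, 0.0, 0.0],
 [1, -0.58, 0.0, -0.67, 0.0, 0.0, 0.0],
 [1, -0.49, 0.0, -0.74, 0.0, 0.0, 0.0],
 [1, -0.39, -0.0, -0.8, 0.0, 0.0, 0.0],
 [1, -0.28, -0.0, -0.84, 0.0, 0.0, 0.0],
 [1, -0.16, -0.0, -0.87, 0.0, 0.0, 0.0],
 [1, -0.05, -0.0, -0.89, 0.0, 0.0, 0.0],
 [1, 0.07, -0.0, -0.88, 0.0, 0.0, 0.0],
 [1, 0.18, -0.0, -0.87, 0.0, 0.0, 0.0],
 [1, 0.3, -0.0, -0.84, 0.0, 0.0, 0.0],
 [1, 0.4, -0.0, -0.79, 0.0, 0.0, 0.0] ]
[ [1, 0.5, -0.0, -0.73, 0.0, 0.0, 0.0],
 [1, 0.6, -0.0, -0.66, 0.0, 0.0, 0.0],
 [1, 0.68, -0.0, -0.57, 0.0, 0.0, 0.0],
 [1, 0.75, -0.0, -0.48, 0.0, 0.0, 0.0],
 [1, 0.8, -0.0, -0.38, 0.0, 0.0, 0.0],
 [1, 0.84, -0.0, -0.27, 0.0, 0.0, 0.0],
 [1, 0.87, -0.0, -0.16, 0.0, 0.0, 0.0],
 [1, 0.89, -0.0, -0.04, 0.0, 0.0, 0.0],
 [1, 0.88, -0.0, 0.08, 0.0, 0.0, 0.0],
 [1, 0.87, -0.0, 0.19, 0.0, 0.0, 0.0] ]
max [0.89 0.   0.89 0.   0.   0.  ]
```

>>> {"api": "servo_tool", "payload": {
  "plan": [
    [1,-0.7,0,-0.5,0,0,0],
    [1,-0.7,0,-0.6,0,0,0],
    [1,-0.6,0,-0.7,0,0,0],
    [1,-0.5,0,-0.7,0,0,0],
    [1,-0.4,0,-0.8,0,0,0],
    [1,-0.3,0,-0.8,0,0,0],
    [1,-0.2,0,-0.9,0,0,0],
    [1,0,0,-0.9,0,0,0],
    [1,0.1,0,-0.9,0,0,0],
    [1,0.2,0,-0.9,0,0,0]
  ]
}}

```text
time_s: 13.35
tcp_pos: [0.5911, -0.0072, 0.1527]
tcp_rot: [[0.714, 0.626, 0.315], [0.571, -0.78, 0.255], [0.405, -0.002, -0.914]]
wrist_force: [-1.7, 5.9, -4.5]
finger_gap: 0.0297
grip_force: 30.0
```

Run:
```python
from h import *
o=st();print(o['grip_force'])
arc(-105,176,0,None,1.6,12,depth=.016)
```

```text
13.35 tcp [ 0.5911 -0.0072  0.1527] chest [-165.7 -135.8  152.7] F [-1.7  5.9 -4.5] gap 0.0297 q [-0.51  0.37  0.76  2.03 -0.89  0.76 -0.07]
29.999792135786265
grasp [-172.2 -135.8  167.3] r 67.7608293927989 ang 1.4420481699562075
[ [1, 0.31, 0.0, -0.85, 0.0, 0.0, 0.0],
 [1, 0.42, -0.0, -0.8, 0.0, 0.0, 0.0],
 [1, 0.53, -0.0, -0.73, 0.0, 0.0, 0.0],
 [1, 0.62, -0.0, -0.66, 0.0, 0.0, 0.0],
 [1, 0.7, -0.0, -0.57, 0.0, 0.0, 0.0],
 [1, 0.77, -0.0, -0.47, 0.0, 0.0, 0.0],
 [1, 0.83, -0.0, -0.36, 0.0, 0.0, 0.0],
 [1, 0.87, -0.0, -0.25, 0.0, 0.0, 0.0],
 [1, 0.89, -0.0, -0.13, 0.0, 0.0, 0.0],
 [1, 0.9, -0.0, -0.01, 0.0, 0.0, 0.0],
 [1, 0.9, -0.0, 0.11, 0.0, 0.0, 0.0],
 [1, 0.87, -0.0, 0.22, 0.0, 0.0, 0.0] ]
max [0.9  0.   0.85 0.   0.   0.  ]
```

>>> {"api": "servo_tool", "payload": {
  "plan": [
    [1,0.3,0,-0.8,0,0,0],
    [1,0.4,0,-0.8,0,0,0],
    [1,0.5,0,-0.7,0,0,0],
    [1,0.6,0,-0.7,0,0,0],
    [1,0.7,0,-0.6,0,0,0],
    [1,0.8,0,-0.5,0,0,0],
    [1,0.8,0,-0.4,0,0,0],
    [1,0.9,0,-0.2,0,0,0],
    [1,0.9,0,-0.1,0,0,0],
    [1,0.9,0,0,0,0,0],
    [1,0.9,0,0.1,0,0,0],
    [1,0,0,0,0,0,0]
  ]
}}

```text
time_s: 14.55
tcp_pos: [0.6318, 0.0253, 0.2272]
tcp_rot: [[0.713, 0.626, 0.315], [0.572, -0.78, 0.255], [0.406, -0.002, -0.914]]
wrist_force: [-7.3, 3.2, 4.6]
finger_gap: 0.0274
grip_force: 32.7
```

>>> {"api": "servo_tool", "payload": {
  "plan": [
    [0.05,0,0,0,0,0,0],
    [0.05,0,0,0,0,0,0],
    [0.05,0,0,0,0,0,0],
    [0.05,0,0,-1,0,0,0],
    [0.05,0,0,-2,0,0,0],
    [0.05,-1,0,-3,0,0,0]
  ]
}}

```text
time_s: 15.15
tcp_pos: [0.6059, 0.0035, 0.278]
tcp_rot: [[0.714, 0.626, 0.315], [0.572, -0.78, 0.253], [0.404, -0.0, -0.915]]
wrist_force: [-0.5, 0.3, 0.1]
finger_gap: 0.0447
grip_force: 0.0
```

Run:
```python
from h import *
o=st()
slab(-136,-105,176,rmin=50)
for n in("scene","top"):
    p,d=snapshot(n);X=cloud(n,p,d);Q=(X[d>0]-O)@CR*1000
    m=(abs(Q[:,1]+136)<10)&(Q[:,0]<-78)&(Q[:,0]>-135)&(Q[:,2]>60)&(Q[:,2]<165);print(n,Q[m].round().astype(int).tolist()[:40])
```

```text
15.15 tcp [0.6059 0.0035 0.278 ] chest [-147.5 -136.7  278. ] F [-0.5  0.3  0.1] gap 0.0447 q [-0.67  0.22  0.89  1.87 -0.62  0.94 -0.38]
top 38 [(np.float64(2.71), 78, -126), (np.float64(2.74), 73, -142), (np.float64(2.75), 73, -126), (np.float64(2.75), 88, -130), (np.float64(2.76), 72, -139), (np.float64(2.76), 73, -135), (np.float64(2.76), 74, -130), (np.float64(2.76), 79, -146), (np.float64(2.77), 67, -133), (np.float64(2.77), 72, -144), (np.float64(2.77), 91, -143), (np.float64(2.77), 91, -139), (np.float64(2.78), 57, -144), (np.float64(2.78), 65, -126), (np.float64(2.78), 68, -141), (np.float64(2.78), 68, -137), (np.float64(2.78), 71, -128), (np.float64(2.78), 89, -136), (np.float64(2.78), 90, -132), (np.float64(2.78), 92, -127), (np.float64(2.79), 64, -135), (np.float64(2.79), 65, -130), (np.float64(2.79), 69, -146), (np.float64(2.8), 56, -133), (np.float64(2.8), 57, -128), (np.float64(2.8), 63, -139), (np.float64(2.81), 58, -137), (np.float64(2.82), 55, -126), (np.float64(2.82), 57, -146), (np.float64(2.83), 51, -135), (np.float64(2.83), 59, -141), (np.float64(2.84), 51, -144
[... 697 characters left out ...]
1), (np.float64(2.76), 94, -136), (np.float64(2.76), 94, -129), (np.float64(2.77), 67, -145), (np.float64(2.77), 67, -139), (np.float64(2.77), 67, -128), (np.float64(2.77), 78, -126), (np.float64(2.79), 62, -133), (np.float64(2.79), 71, -140), (np.float64(2.8), 63, -129), (np.float64(2.81), 64, -142), (np.float64(2.83), 58, -141), (np.float64(2.83), 58, -135), (np.float64(2.86), 51, -137), (np.float64(2.86), 52, -144), (np.float64(2.87), 52, -133)]
scene [[-97, -139, 158], [-93, -140, 159], [-93, -143, 156], [-93, -139, 149], [-96, -143, 144], [-86, -137, 140], [-96, -144, 140], [-85, -134, 133], [-86, -144, 137], [-96, -141, 130], [-96, -142, 122], [-95, -145, 120], [-95, -141, 112]]
top []
```

The right lever is up at about 2.85 rad and its hook hangs free at x=-96, down to z≈112. Left lever next.

Run:
```python
from h import *
R=Rlat(68)
plan([(W(-160,60,270),R,7),(W(-152,136,220),R,5),(W(-113,136,107)-R[:,2]*.04,R,6)],.05,depth=.016)
```

```text
[ [0.05, -0.23, -2.82, 0.26, 0.01, -0.29, -0.02],
 [0.05, -0.23, -2.82, 0.27, 0.01, -0.29, -0.02],
 [0.05, -0.22, -2.82, 0.27, 0.01, -0.29, -0.02],
 [0.05, -0.22, -2.82, 0.27, 0.01, -0.29, -0.02],
 [0.05, -0.22, -2.82, 0.27, 0.01, -0.29, -0.02],
 [0.05, -0.22, -2.82, 0.27, 0.01, -0.29, -0.02],
 [0.05, -0.21, -2.82, 0.27, 0.01, -0.29, -0.02],
 [0.05, -0.23, -1.52, 0.99, 0.0, 0.0, 0.0],
 [0.05, -0.23, -1.52, 0.99, 0.0, 0.0, 0.0],
 [0.05, -0.23, -1.52, 0.99, 0.0, 0.0, 0.0],
 [0.05, -0.23, -1.52, 0.99, 0.0, 0.0, 0.0],
 [0.05, -0.23, -1.52, 0.99, 0.0, 0.0, 0.0] ]
[ [0.05, -0.1, 0.0, 1.32, 0.0, 0.0, 0.0],
 [0.05, -0.1, 0.0, 1.32, 0.0, 0.0, 0.0],
 [0.05, -0.1, 0.0, 1.32, 0.0, 0.0, 0.0],
 [0.05, -0.1, 0.0, 1.32, 0.0, 0.0, 0.0],
 [0.05, -0.1, 0.0, 1.32, 0.0, 0.0, 0.0],
 [0.05, -0.1, 0.0, 1.32, 0.0, 0.0, 0.0] ]
max [0.23 2.82 1.32 0.01 0.29 0.02]
```

>>> {"api": "servo_tool", "payload": {
  "plan": [
    [0.05,-0.2,-2.8,0.2,0,-0.3,0],
    [0.05,-0.2,-2.8,0.3,0,-0.3,0],
    [0.05,-0.2,-2.8,0.3,0,-0.3,0],
    [0.05,-0.2,-2.8,0.3,0,-0.3,0],
    [0.05,-0.2,-2.8,0.3,0,-0.3,0],
    [0.05,-0.2,-2.8,0.2,0,-0.3,0],
    [0.05,-0.2,-2.8,0.3,0,-0.3,0],
    [0.05,-0.2,-1.5,1.0,0,0,0],
    [0.05,-0.2,-1.5,1.0,0,0,0],
    [0.05,-0.2,-1.6,1.0,0,0,0],
    [0.05,-0.3,-1.6,1.0,0,0,0],
    [0.05,-0.3,-1.5,1.0,0,0,0]
  ]
}}

```text
time_s: 16.55
tcp_pos: [0.4362, 0.2185, 0.203]
tcp_rot: [[0.725, 0.625, 0.289], [0.581, -0.78, 0.232], [0.371, -0.0, -0.929]]
wrist_force: [0.1, 0.1, -0.2]
finger_gap: 0.0449
grip_force: 0.0
```

Run:
```python
from h import *
o=st();print((CR.T@np.array(o['tcp_rot'])).round(3))
R=Rlat(68)
plan([(W(-113,136,107)-R[:,2]*.04,R,6),(W(-113,136,107),R,4)],.05,depth=.016)
```

```text
16.55 tcp [0.4362 0.2185 0.203 ] chest [-144.8  137.1  203. ] F [ 0.1  0.1 -0.2] gap 0.0449 q [-1.1  -0.05  0.61  2.24 -0.08  0.57 -1.32]
[[ 0.929 -0.002  0.371]
 [-0.002 -1.    -0.   ]
 [ 0.371 -0.    -0.929]]
[ [0.05, -0.1, 0.02, 1.28, 0.0, 0.04, -0.02],
 [0.05, -0.1, 0.02, 1.28, 0.0, 0.04, -0.02],
 [0.05, -0.1, 0.02, 1.28, 0.0, 0.04, -0.02],
 [0.05, -0.11, 0.02, 1.28, 0.0, 0.04, -0.02],
 [0.05, -0.11, 0.02, 1.28, 0.0, 0.04, -0.02],
 [0.05, -0.11, 0.02, 1.28, 0.0, 0.04, -0.02],
 [0.05, 0.0, -0.0, 1.0, 0.0, 0.0, 0.0],
 [0.05, 0.0, -0.0, 1.0, 0.0, 0.0, 0.0],
 [0.05, 0.0, -0.0, 1.0, 0.0, 0.0, 0.0],
 [0.05, 0.0, -0.0, 1.0, 0.0, 0.0, 0.0] ]
max [0.11 0.02 1.28 0.   0.04 0.02]
```

>>> {"api": "servo_tool", "payload": {
  "plan": [
    [0.05,-0.1,0,1.3,0,0,0],
    [0.05,-0.1,0,1.3,0,0,0],
    [0.05,-0.1,0,1.3,0,0,0],
    [0.05,-0.1,0.1,1.3,0,0,0],
    [0.05,-0.1,0,1.3,0,0,0],
    [0.05,-0.1,0,1.2,0,0,0],
    [0.05,0,0,0,0,0,0]
  ]
}}

```text
time_s: 17.25
tcp_pos: [0.4549, 0.2311, 0.1284]
tcp_rot: [[0.726, 0.625, 0.288], [0.581, -0.781, 0.23], [0.369, 0.0, -0.93]]
wrist_force: [0.3, -0.2, -0.0]
finger_gap: 0.0447
grip_force: 0.0
```

Run:
```python
from h import *
o=st();R=np.array(o['tcp_rot']);print((CR.T@R).round(3))
plan([(W(-113,136,107),R,4)],.05,depth=.016)
```

```text
17.25 tcp [0.4549 0.2311 0.1284] chest [-122.3  135.2  128.4] F [ 0.3 -0.2 -0. ] gap 0.0447 q [-1.03  0.16  0.59  2.27 -0.45  0.4  -0.97]
[[ 0.93  -0.003  0.369]
 [-0.002 -1.    -0.001]
 [ 0.369  0.    -0.93 ]]
[ [0.05, 0.02, -0.02, 0.98, 0.0, 0.0, 0.0],
 [0.05, 0.02, -0.02, 0.98, 0.0, 0.0, 0.0],
 [0.05, 0.02, -0.02, 0.98, 0.0, 0.0, 0.0],
 [0.05, 0.02, -0.02, 0.98, 0.0, 0.0, 0.0] ]
max [0.02 0.02 0.98 0.   0.   0.  ]
```

>>> {"api": "servo_tool", "payload": {
  "plan": [
    [0.05,0,0,1.0,0,0,0],
    [0.05,0,-0.1,1.0,0,0,0],
    [0.05,0,0,1.0,0,0,0],
    [0.05,0,0,0.9,0,0,0],
    [0.5,0,0,0,0,0,0],
    [1,0,0,0,0,0,0],
    [1,0,0,0,0,0,0],
    [1,0,0,0,0,0,0]
  ],
  "squeeze": 30
}}

```text
time_s: 18.05
tcp_pos: [0.466, 0.2414, 0.0943]
tcp_rot: [[0.725, 0.625, 0.29], [0.58, -0.78, 0.233], [0.372, -0.001, -0.928]]
wrist_force: [-2.7, 0.6, -0.1]
finger_gap: 0.0297
grip_force: 30.0
```

Run:
```python
from h import *
o=st();print(o['grip_force'],(CR.T@np.array(o['tcp_rot'])).round(3))
arc(-105,176,0,None,2.9,22,depth=.016)
```

```text
18.05 tcp [0.466  0.2414 0.0943] chest [-107.3  136.3   94.3] F [-2.7  0.6 -0.1] gap 0.0297 q [-0.92  0.26  0.48  2.27 -0.63  0.33 -0.81]
29.995729009002332 [[ 0.928 -0.002  0.372]
 [-0.002 -1.    -0.   ]
 [ 0.372 -0.001 -0.928]]
grasp [-113.2  136.3  109.2] r 67.30141157509253 ang 0.1221434242489692
[ [1, -0.75, -0.0, -0.48, 0.0, 0.0, 0.0],
 [1, -0.68, 0.0, -0.57, 0.0, 0.0, 0.0],
 [1, -0.6, 0.0, -0.66, 0.0, 0.0, 0.0],
 [1, -0.51, 0.0, -0.73, 0.0, 0.0, 0.0],
 [1, -0.4, 0.0, -0.79, 0.0, 0.0, 0.0],
 [1, -0.3, 0.0, -0.84, 0.0, 0.0, 0.0],
 [1, -0.19, 0.0, -0.87, 0.0, 0.0, 0.0],
 [1, -0.07, 0.0, -0.88, 0.0, 0.0, 0.0],
 [1, 0.05, 0.0, -0.89, 0.0, 0.0, 0.0],
 [1, 0.16, -0.0, -0.87, 0.0, 0.0, 0.0],
 [1, 0.28, -0.0, -0.84, 0.0, 0.0, 0.0],
 [1, 0.38, -0.0, -0.8, 0.0, 0.0, 0.0] ]
[ [1, 0.49, -0.0, -0.74, 0.0, 0.0, 0.0],
 [1, 0.58, -0.0, -0.67, 0.0, 0.0, 0.0],
 [1, 0.66, -0.0, -0.59, 0.0, 0.0, 0.0],
 [1, 0.73, -0.0, -0.5, 0.0, 0.0, 0.0],
 [1, 0.79, -0.0, -0.4, 0.0, 0.0, 0.0],
 [1, 0.84, -0.0, -0.29, 0.0, 0.0, 0.0],
 [1, 0.87, -0.0, -0.18, 0.0, 0.0, 0.0],
 [1, 0.88, -0.0, -0.06, 0.0, 0.0, 0.0],
 [1, 0.88, -0.0, 0.06, 0.0, 0.0, 0.0],
 [1, 0.87, -0.0, 0.17, 0.0, 0.0, 0.0] ]
max [0.88 0.   0.89 0.   0.   0.  ]
```

>>> {"api": "servo_tool", "payload": {
  "plan": [
    [1,-0.7,0,-0.5,0,0,0],
    [1,-0.7,0,-0.6,0,0,0],
    [1,-0.6,0,-0.7,0,0,0],
    [1,-0.5,0,-0.7,0,0,0],
    [1,-0.4,0,-0.8,0,0,0],
    [1,-0.3,0,-0.8,0,0,0],
    [1,-0.2,0,-0.9,0,0,0],
    [1,-0.1,0,-0.9,0,0,0],
    [1,0.1,0,-0.9,0,0,0],
    [1,0.2,0,-0.9,0,0,0]
  ]
}}

```text
time_s: 19.05
tcp_pos: [0.4199, 0.2043, 0.1537]
tcp_rot: [[0.725, 0.625, 0.289], [0.58, -0.781, 0.233], [0.371, -0.001, -0.929]]
wrist_force: [-0.3, 3.4, -6.5]
finger_gap: 0.0296
grip_force: 30.0
```

Run:
```python
from h import *
o=st();print(o['grip_force'])
arc(-105,176,0,None,1.6,12,depth=.016)
```

```text
19.05 tcp [0.4199 0.2043 0.1537] chest [-166.4  136.3  153.7] F [-0.3  3.4 -6.5] gap 0.0296 q [-1.1   0.    0.65  2.34 -0.2   0.44 -1.18]
29.999844124540687
grasp [-172.3  136.3  168.6] r 67.70561276585569 ang 1.4612808438298324
[ [1, 0.3, 0.0, -0.86, 0.0, 0.0, 0.0],
 [1, 0.41, -0.0, -0.8, 0.0, 0.0, 0.0],
 [1, 0.51, -0.0, -0.74, 0.0, 0.0, 0.0],
 [1, 0.61, -0.0, -0.67, 0.0, 0.0, 0.0],
 [1, 0.69, -0.0, -0.58, 0.0, 0.0, 0.0],
 [1, 0.76, -0.0, -0.48, 0.0, 0.0, 0.0],
 [1, 0.82, -0.0, -0.38, 0.0, 0.0, 0.0],
 [1, 0.86, -0.0, -0.27, 0.0, 0.0, 0.0],
 [1, 0.89, -0.0, -0.15, 0.0, 0.0, 0.0],
 [1, 0.9, -0.0, -0.03, 0.0, 0.0, 0.0],
 [1, 0.9, -0.0, 0.09, 0.0, 0.0, 0.0],
 [1, 0.88, -0.0, 0.21, 0.0, 0.0, 0.0] ]
max [0.9  0.   0.86 0.   0.   0.  ]
```

>>> {"api": "servo_tool", "payload": {
  "plan": [
    [1,0.3,0,-0.8,0,0,0],
    [1,0.4,0,-0.8,0,0,0],
    [1,0.5,0,-0.7,0,0,0],
    [1,0.6,0,-0.7,0,0,0],
    [1,0.7,0,-0.6,0,0,0],
    [1,0.8,0,-0.5,0,0,0],
    [1,0.8,0,-0.4,0,0,0],
    [1,0.9,0,-0.3,0,0,0],
    [1,0.9,0,-0.1,0,0,0],
    [1,0.9,0,0,0,0,0],
    [1,0.9,0,0.1,0,0,0],
    [1,0,0,0,0,0,0]
  ]
}}

```text
time_s: 20.25
tcp_pos: [0.4639, 0.2395, 0.228]
tcp_rot: [[0.724, 0.625, 0.291], [0.58, -0.78, 0.234], [0.374, -0.0, -0.928]]
wrist_force: [-1.3, 5.3, 1.2]
finger_gap: 0.0256
grip_force: 47.1
```

>>> {"api": "servo_tool", "payload": {
  "plan": [
    [0.05,0,0,0,0,0,0],
    [0.05,0,0,0,0,0,0],
    [0.05,0,0,0,0,0,0],
    [0.05,0,0,-1,0,0,0],
    [0.05,0,0,-2,0,0,0],
    [0.05,-1,0,-3,0,0,0],
    [0.05,-1,0,-3,0,0,0]
  ]
}}

```text
time_s: 20.95
tcp_pos: [0.4216, 0.2046, 0.3042]
tcp_rot: [[0.725, 0.624, 0.291], [0.58, -0.781, 0.232], [0.372, 0.001, -0.928]]
wrist_force: [0.2, 0.0, 1.5]
finger_gap: 0.0447
grip_force: 0.0
```

Run:
```python
from h import *; from kin import *
o=st()
slab(136,-105,176,rmin=55)
p,d=shot("scene","s5",(290,100,410,250),4)
P=np.load("P.npy")
for s in(1,-1):
  for y in(66,-66):
    for a in(0,.6,1.2):
      r=np.array([-205,12]);x=77+r[0]*np.cos(a)+r[1]*np.sin(a);z=160-r[0]*np.sin(a)+r[1]*np.cos(a)
      S=ik(W(x,y,z)+[0,0,-.015],Rtop(s),P,10);S.sort(key=lambda q:-np.min(np.minimum(q-LO,HI-q)));print(s,y,a,round(x),round(z),S[0].round(2) if S else None)
```

```text
20.95 tcp [0.4216 0.2046 0.3042] chest [-164.9  135.4  304.2] F [0.2 0.  1.5] gap 0.0447 q [-1.1  -0.25  0.53  2.14  0.11  0.84 -1.5 ]
top 28 [(np.float64(2.75), 77, 141), (np.float64(2.78), 73, 127), (np.float64(2.79), 61, 142), (np.float64(2.79), 72, 138), (np.float64(2.79), 74, 146), (np.float64(2.79), 89, 131), (np.float64(2.79), 89, 135), (np.float64(2.8), 68, 126), (np.float64(2.8), 70, 130), (np.float64(2.8), 74, 133), (np.float64(2.8), 75, 142), (np.float64(2.8), 81, 130), (np.float64(2.8), 89, 145), (np.float64(2.81), 63, 129), (np.float64(2.81), 65, 137), (np.float64(2.81), 68, 145), (np.float64(2.81), 92, 141), (np.float64(2.81), 93, 126), (np.float64(2.82), 57, 136), (np.float64(2.82), 66, 133), (np.float64(2.82), 94, 132), (np.float64(2.83), 57, 128), (np.float64(2.83), 59, 132), (np.float64(2.83), 61, 140), (np.float64(2.83), 65, 144), (np.float64(2.86), 61, 142), (np.float64(2.87), 57, 130), (np.float64(2.87), 58, 134)]
scene 20 [(np.float64(2.56), 55, 128), (np.float64(2.63), 69, 125), (np.float64(2.67), 67, 127), (np.float64(2.7), 62, 126), (np.float64(2.72), 65, 126
[... 472 characters left out ...]
 1.86  0.11  0.97  0.19]
1 66 0.6 -85 286 [-0.23  0.26 -0.22  1.68  0.06  1.21  0.21]
1 66 1.2 14 355 [-0.31  0.39 -0.2   1.38  0.08  1.38  0.17]
1 -66 0 -128 172 [ 0.05  0.42 -0.28  1.73  0.13  1.01  0.4 ]
1 -66 0.6 -85 286 [-0.05  0.36 -0.21  1.56  0.08  1.23  0.41]
1 -66 1.2 14 355 [-0.15  0.47 -0.18  1.26  0.08  1.42  0.35]
-1 66 0 -128 172 [-0.59  0.3   0.22  1.9  -0.08  0.95 -2.79]
-1 66 0.6 -85 286 [-0.76  0.25  0.41  1.72 -0.11  1.19 -2.79]
-1 66 1.2 14 355 [-0.8   0.39  0.47  1.43 -0.18  1.37 -2.79]
-1 -66 0 -128 172 [-0.13  0.4  -0.06  1.75  0.03  0.99 -2.66]
-1 -66 0.6 -85 286 [-0.18  0.35 -0.04  1.57  0.01  1.23 -2.68]
-1 -66 1.2 14 355 [-0.26  0.46 -0.02  1.27  0.01  1.41 -2.74]
```

View pics/s5.png

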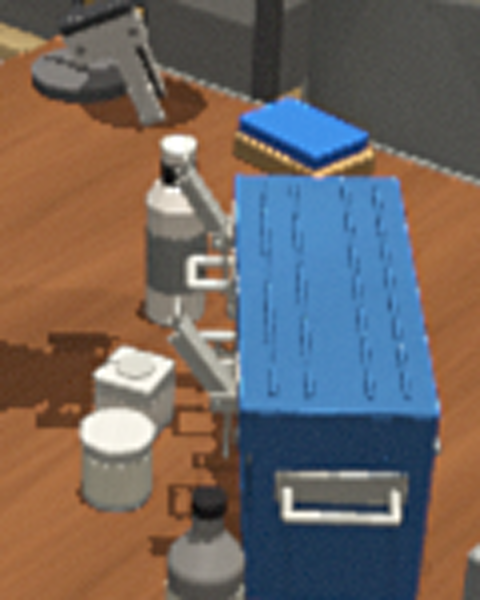

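Both levers stand up, near (185,180) and (200,350), at about 2.8 rad by depth. The hasp is up and the tins and bottles are where they were. Next is the left bow handle at (210,272), taken from above.

Run:
```python
from h import *
R=Rtop(1)
plan([(W(-150,66,315),R,11),(W(-128,66,230),R,4),(W(-128,66,172),R,4)],.36,depth=.014)
for n in("scene","top"):
    p,d=snapshot(n);X=cloud(n,p,d);Q=(X[d>0]-O)@CR*1000
    m=(abs(Q[:,1]-136)<10)&(Q[:,0]<-78)&(Q[:,0]>-135)&(Q[:,2]>60)&(Q[:,2]<165);print(n,Q[m].round().astype(int).tolist()[:40])
```

```text
[ [0.36, 0.11, 0.63, 0.08, 1.57, -1.58, -8.09],
 [0.36, 0.02, 0.64, 0.06, 1.57, -1.58, -8.09],
 [0.36, -0.07, 0.64, 0.05, 1.57, -1.58, -8.09],
 [0.36, -0.16, 0.63, 0.03, 1.57, -1.58, -8.09],
 [0.36, -0.25, 0.6, 0.02, 1.57, -1.58, -8.09],
 [0.36, -0.33, 0.56, 0.01, 1.57, -1.58, -8.09],
 [0.36, -0.4, 0.51, 0.01, 1.57, -1.58, -8.09],
 [0.36, -0.47, 0.45, 0.01, 1.57, -1.58, -8.09],
 [0.36, -0.53, 0.37, 0.01, 1.57, -1.58, -8.09],
 [0.36, -0.57, 0.3, 0.02, 1.57, -1.58, -8.09],
 [0.36, -0.61, 0.21, 0.02, 1.57, -1.58, -8.09],
 [0.36, 0.0, 0.55, 2.12, 0.0, 0.0, 0.0] ]
[ [0.36, 0.0, 0.55, 2.12, 0.0, 0.0, 0.0],
 [0.36, 0.0, 0.55, 2.12, 0.0, 0.0, 0.0],
 [0.36, 0.0, 0.55, 2.12, 0.0, 0.0, 0.0],
 [0.36, 0.0, 0.0, 1.45, 0.0, 0.0, 0.0],
 [0.36, 0.0, 0.0, 1.45, 0.0, 0.0, 0.0],
 [0.36, 0.0, 0.0, 1.45, 0.0, 0.0, 0.0],
 [0.36, 0.0, 0.0, 1.45, 0.0, 0.0, 0.0] ]
max [0.61 0.64 2.12 1.57 1.58 8.09]
scene [[-93, 132, 114]]
top []
```

>>> {"api": "servo_tool", "payload": {
  "plan": [
    [0.36,0.1,0.6,0.1,1.57,-1.58,-8.09],
    [0.36,0,0.6,0.1,1.57,-1.58,-8.09],
    [0.36,-0.1,0.6,0,1.57,-1.58,-8.09],
    [0.36,-0.2,0.6,0,1.57,-1.58,-8.09],
    [0.36,-0.2,0.6,0,1.57,-1.58,-8.09],
    [0.36,-0.3,0.6,0,1.57,-1.58,-8.09],
    [0.36,-0.4,0.5,0,1.57,-1.58,-8.09],
    [0.36,-0.5,0.5,0,1.57,-1.58,-8.09],
    [0.36,-0.5,0.4,0,1.57,-1.58,-8.09],
    [0.36,-0.6,0.3,0,1.57,-1.58,-8.09],
    [0.36,-0.6,0.2,0,1.57,-1.58,-8.09],
    [0.36,0,0,0,0,0,0]
  ]
}}

```text
time_s: 22.4
tcp_pos: [0.4766, 0.161, 0.2988]
tcp_rot: [[-0.63, 0.776, -0.003], [0.776, 0.63, -0.008], [-0.004, -0.007, -1.0]]
wrist_force: [-0.4, 0.1, -0.7]
finger_gap: 0.0303
grip_force: 0.0
```

>>> {"api": "servo_tool", "payload": {
  "plan": [
    [0.36,0,0.5,2.1,0,0,0],
    [0.36,0,0.6,2.1,0,0,0],
    [0.36,0,0.5,2.1,0,0,0],
    [0.36,0,0.6,2.1,0,0,0],
    [0.36,0,0,0,0,0,0]
  ]
}}

```text
time_s: 22.9
tcp_pos: [0.4921, 0.174, 0.2134]
tcp_rot: [[-0.624, 0.781, -0.005], [0.781, 0.624, -0.006], [-0.002, -0.008, -1.0]]
wrist_force: [-0.2, -0.4, -0.2]
finger_gap: 0.0299
grip_force: 0.0
```

Run:
```python
from h import *
o=st();print((CR.T@np.array(o['tcp_rot'])).round(3))
R=Rtop(1)
plan([(W(-128,66,172),R,5)],.36,depth=.014)
```

```text
22.9 tcp [0.4921 0.174  0.2134] chest [-129.2   67.4  213.4] F [-0.2 -0.4 -0.2] gap 0.0299 q [-1.12  0.31  0.87  1.88 -0.26  1.08  0.53]
[[ 0.004  1.    -0.008]
 [ 1.    -0.004 -0.001]
 [-0.002 -0.008 -1.   ]]
[ [0.36, -0.03, 0.03, 1.11, -0.09, 0.02, -0.04],
 [0.36, -0.03, 0.03, 1.11, -0.09, 0.02, -0.04],
 [0.36, -0.03, 0.03, 1.11, -0.09, 0.02, -0.04],
 [0.36, -0.03, 0.03, 1.11, -0.09, 0.02, -0.04],
 [0.36, -0.03, 0.03, 1.11, -0.09, 0.02, -0.04] ]
max [0.03 0.03 1.11 0.09 0.02 0.04]
```

>>> {"api": "servo_tool", "payload": {
  "plan": [
    [0.36,0,0,1.1,0,0,0],
    [0.36,0,0,1.1,0,0,0],
    [0.36,-0.1,0.1,1.1,0,0,0],
    [0.36,0,0,1.1,0,0,0],
    [0.36,0,0,1.1,0,0,0],
    [0.7,0,0,0,0,0,0],
    [1,0,0,0,0,0,0],
    [1,0,0,0,0,0,0],
    [1,0,0,0,0,0,0]
  ],
  "squeeze": 40
}}

```text
time_s: 23.8
tcp_pos: [0.4951, 0.1742, 0.1612]
tcp_rot: [[-0.628, 0.778, -0.001], [0.778, 0.628, -0.003], [-0.002, -0.003, -1.0]]
wrist_force: [4.5, 2.6, -2.6]
finger_gap: 0.0077
grip_force: 40.0
```

```bash
cat >> h.py <<'E'
def lift(a,n,depth=.014):
    arc(77,160,0,None,a,n,depth=depth)
E
python3 - <<'E'
from h import *
o=st();print(o['grip_force'])
lift(1.2,36)
E
```

```text
23.8 tcp [0.4951 0.1742 0.1612] chest [-126.8   65.7  161.2] F [ 4.5  2.6 -2.6] gap 0.0077 q [-1.07  0.39  0.83  1.93 -0.34  0.98  0.59]
39.999666810035706
grasp [-126.7   65.7  175.2] r 204.26632125732326 ang 1.6452778304502929
[ [1, -0.0, 0.06, -0.67, 0.0, 0.0, 0.0],
 [1, -0.0, 0.08, -0.68, 0.0, 0.0, 0.0],
 [1, -0.0, 0.11, -0.67, 0.0, 0.0, 0.0],
 [1, -0.0, 0.13, -0.67, 0.0, 0.0, 0.0],
 [1, -0.0, 0.15, -0.66, 0.0, 0.0, 0.0],
 [1, -0.0, 0.17, -0.66, 0.0, 0.0, 0.0],
 [1, -0.0, 0.19, -0.65, 0.0, 0.0, 0.0],
 [1, -0.0, 0.22, -0.65, 0.0, 0.0, 0.0],
 [1, -0.0, 0.24, -0.64, 0.0, 0.0, 0.0],
 [1, -0.0, 0.26, -0.63, 0.0, 0.0, 0.0],
 [1, -0.0, 0.28, -0.62, 0.0, 0.0, 0.0],
 [1, -0.0, 0.3, -0.61, 0.0, 0.0, 0.0] ]
[ [1, -0.0, 0.32, -0.6, 0.0, 0.0, 0.0],
 [1, -0.0, 0.34, -0.59, 0.0, 0.0, 0.0],
 [1, -0.0, 0.36, -0.58, 0.0, 0.0, 0.0],
 [1, -0.0, 0.38, -0.57, 0.0, 0.0, 0.0],
 [1, -0.0, 0.4, -0.55, 0.0, 0.0, 0.0],
 [1, -0.0, 0.41, -0.54, 0.0, 0.0, 0.0],
 [1, -0.0, 0.43, -0.53, 0.0, 0.0, 0.0],
 [1, -0.0, 0.45, -0.51, 0.0, 0.0, 0.0],
 [1, -0.0, 0.47, -0.5, 0.0, 0.0, 0.0],
 [1, -0.0, 0.48, -0.48, 0.0, 0.0, 0.0],
 [1, -0.0, 0.5, -0.46, 0.0, 0.0, 0.0],
 [1, -0.0, 0.51, -0.45, 0.0, 0.0, 0.0] ]
[ [1, -0.0, 0.53, -0.43, 0.0, 0.0, 0.0],
 [1, -0.0, 0.54, -0.41, 0.0, 0.0, 0.0],
 [1, -0.0, 0.56, -0.39, 0.0, 0.0, 0.0],
 [1, -0.0, 0.57, -0.37, 0.0, 0.0, 0.0],
 [1, -0.0, 0.58, -0.36, 0.0, 0.0, 0.0],
 [1, -0.0, 0.59, -0.34, 0.0, 0.0, 0.0],
 [1, -0.0, 0.6, -0.32, 0.0, 0.0, 0.0],
 [1, -0.0, 0.61, -0.3, 0.0, 0.0, 0.0],
 [1, -0.0, 0.62, -0.27, 0.0, 0.0, 0.0],
 [1, -0.0, 0.63, -0.25, 0.0, 0.0, 0.0],
 [1, -0.0, 0.64, -0.23, 0.0, 0.0, 0.0],
 [1, -0.0, 0.65, -0.21, 0.0, 0.0, 0.0] ]
max [0.   0.65 0.68 0.   0.   0.  ]
```

>>> {"api": "servo_tool", "payload": {
  "plan": [
    [1,0,0.1,-0.4,0,0,0],
    [1,0,0.1,-0.7,0,0,0],
    [1,0,0.1,-0.7,0,0,0],
    [1,0,0.1,-0.7,0,0,0],
    [1,0,0.1,-0.7,0,0,0],
    [1,0,0.2,-0.7,0,0,0],
    [1,0,0.2,-0.7,0,0,0],
    [1,0,0.2,-0.6,0,0,0],
    [1,0,0.2,-0.6,0,0,0],
    [1,0,0.3,-0.6,0,0,0]
  ]
}}

```text
time_s: 24.8
tcp_pos: [0.5057, 0.1828, 0.2248]
tcp_rot: [[-0.627, 0.779, -0.006], [0.779, 0.627, -0.006], [-0.001, -0.008, -1.0]]
wrist_force: [-11.5, -12.2, -4.2]
finger_gap: 0.0077
grip_force: 40.0
```

Run:
```python
from h import *
o=st();print(o['grip_force'])
lift(.9,24)
p,d=snapshot("top");X=cloud("top",p,d);Q=(X[d>0]-O)@CR*1000
m=(abs(Q[:,1]+30)<10)&(abs(Q[:,0])<65)&(Q[:,2]>150);f=np.polyfit(Q[m][:,0],Q[m][:,2],1);print('lid angle',-np.arctan(f[0]))
```

```text
24.8 tcp [0.5057 0.1828 0.2248] chest [-113.    65.7  224.8] F [-11.5 -12.2  -4.2] gap 0.0077 q [-1.11  0.33  0.86  1.83 -0.28  1.12  0.53]
40.000702142715454
grasp [-112.9   65.7  238.8] r 205.60021887147883 ang 1.9641283035613402
[ [1, -0.0, 0.31, -0.71, 0.0, 0.0, 0.0],
 [1, -0.0, 0.33, -0.7, 0.0, 0.0, 0.0],
 [1, -0.0, 0.36, -0.68, 0.0, 0.0, 0.0],
 [1, -0.0, 0.38, -0.67, 0.0, 0.0, 0.0],
 [1, -0.0, 0.41, -0.66, 0.0, 0.0, 0.0],
 [1, -0.0, 0.43, -0.64, 0.0, 0.0, 0.0],
 [1, -0.0, 0.45, -0.62, 0.0, 0.0, 0.0],
 [1, -0.0, 0.48, -0.61, 0.0, 0.0, 0.0],
 [1, -0.0, 0.5, -0.59, 0.0, 0.0, 0.0],
 [1, -0.0, 0.52, -0.57, 0.0, 0.0, 0.0],
 [1, -0.0, 0.54, -0.55, 0.0, 0.0, 0.0],
 [1, -0.0, 0.56, -0.53, 0.0, 0.0, 0.0] ]
[ [1, -0.0, 0.58, -0.51, 0.0, 0.0, 0.0],
 [1, -0.0, 0.6, -0.48, 0.0, 0.0, 0.0],
 [1, -0.0, 0.62, -0.46, 0.0, 0.0, 0.0],
 [1, -0.0, 0.63, -0.44, 0.0, 0.0, 0.0],
 [1, -0.0, 0.65, -0.41, 0.0, 0.0, 0.0],
 [1, 0.0, 0.67, -0.39, 0.0, 0.0, 0.0],
 [1, 0.0, 0.68, -0.36, 0.0, 0.0, 0.0],
 [1, 0.0, 0.69, -0.34, 0.0, 0.0, 0.0],
 [1, 0.0, 0.7, -0.31, 0.0, 0.0, 0.0],
 [1, 0.0, 0.72, -0.29, 0.0, 0.0, 0.0],
 [1, 0.0, 0.73, -0.26, 0.0, 0.0, 0.0],
 [1, 0.0, 0.74, -0.23, 0.0, 0.0, 0.0] ]
max [0.   0.74 0.71 0.   0.   0.  ]
lid angle 0.3141097726877088
```

>>> {"api": "servo_tool", "payload": {
  "plan": [
    [1,0,0.2,-0.7,0,0,0],
    [1,0,0.3,-0.7,0,0,0],
    [1,0,0.3,-0.7,0,0,0],
    [1,0,0.4,-0.7,0,0,0],
    [1,0,0.4,-0.7,0,0,0],
    [1,0,0.4,-0.6,0,0,0],
    [1,0,0.4,-0.6,0,0,0],
    [1,0,0.5,-0.6,0,0,0],
    [1,0,0.5,-0.6,0,0,0],
    [1,0,0.5,-0.6,0,0,0],
    [1,0,0.5,-0.5,0,0,0]
  ]
}}

```text
time_s: 25.95
tcp_pos: [0.5404, 0.2106, 0.2954]
tcp_rot: [[-0.627, 0.779, -0.006], [0.779, 0.627, -0.005], [-0.0, -0.008, -1.0]]
wrist_force: [-13.5, -12.2, 6.5]
finger_gap: 0.0078
grip_force: 40.0
```

Run:
```python
from h import *
o=st();print(o['grip_force'])
lift(.47,13)
p,d=snapshot("top");X=cloud("top",p,d);Q=(X[d>0]-O)@CR*1000
m=(abs(Q[:,1]+40)<10)&(abs(Q[:,0]-10)<50)&(Q[:,2]>190);f=np.polyfit(Q[m][:,0],Q[m][:,2],1);print('lid angle',-np.arctan(f[0]))
```

```text
25.95 tcp [0.5404 0.2106 0.2954] chest [-68.6  65.6 295.4] F [-13.5 -12.2   6.5] gap 0.0078 q [-1.09  0.36  0.87  1.63 -0.28  1.29  0.5 ]
40.0065940618515
grasp [-68.5  65.6 309.4] r 208.54402412919913 ang 2.369418541257672
[ [1, -0.0, 0.54, -0.52, 0.0, 0.0, 0.0],
 [1, 0.0, 0.56, -0.5, 0.0, 0.0, 0.0],
 [1, 0.0, 0.58, -0.48, 0.0, 0.0, 0.0],
 [1, 0.0, 0.6, -0.46, 0.0, 0.0, 0.0],
 [1, 0.0, 0.61, -0.44, 0.0, 0.0, 0.0],
 [1, 0.0, 0.63, -0.41, 0.0, 0.0, 0.0],
 [1, 0.0, 0.64, -0.39, 0.0, 0.0, 0.0],
 [1, 0.0, 0.66, -0.37, 0.0, 0.0, 0.0],
 [1, 0.0, 0.67, -0.34, 0.0, 0.0, 0.0],
 [1, 0.0, 0.68, -0.32, 0.0, 0.0, 0.0],
 [1, 0.0, 0.69, -0.29, 0.0, 0.0, 0.0],
 [1, 0.0, 0.7, -0.27, 0.0, 0.0, 0.0] ]
[ [1, 0.0, 0.71, -0.24, 0.0, 0.0, 0.0] ]
max [0.   0.71 0.52 0.   0.   0.  ]
lid angle 0.49936102767497015
```

>>> {"api": "servo_tool", "payload": {
  "plan": [
    [1,0,0.4,-0.6,0,0,0],
    [1,0,0.5,-0.6,0,0,0],
    [1,0,0.5,-0.5,0,0,0],
    [1,0,0.6,-0.5,0,0,0],
    [1,0,0.6,-0.4,0,0,0],
    [1,0,0.6,-0.4,0,0,0]
  ]
}}

```text
time_s: 26.6
tcp_pos: [0.5667, 0.2318, 0.3245]
tcp_rot: [[-0.627, 0.779, -0.003], [0.779, 0.627, -0.005], [-0.002, -0.005, -1.0]]
wrist_force: [2.3, -5.9, -9.6]
finger_gap: 0.0079
grip_force: 40.0
```

```bash
cat >> h.py <<'E'
def lid():
    for n in("top","scene"):
        p,d=snapshot(n);X=cloud(n,p,d);Q=(X-O)@CR*1000;q=p.astype(int)
        m=(d>0)&(q[...,2]>q[...,0]*1.6)&(abs(Q[...,1]+90)<70)&(Q[...,0]>0)&(Q[...,0]<140)&(Q[...,2]>190)
        A=Q[m][:,[0,2]]
        for _ in range(4):
            c=A.mean(0);v=np.linalg.svd(A-c,full_matrices=False)[2];A=A[abs((A-c)@v[1])<max(6,1.5*np.std((A-c)@v[1]))]
        print(n,len(A),'lid angle',np.arctan(abs(v[0][1]/v[0][0])).round(3))
E
python3 - <<'E'
from h import *
o=st();print(o['grip_force'])
lid();lift(.32,9)
E
```

```text
26.6 tcp [0.5667 0.2318 0.3245] chest [-34.8  65.7 324.5] F [ 2.3 -5.9 -9.6] gap 0.0079 q [-1.06  0.41  0.86  1.51 -0.31  1.37  0.5 ]
39.99526619911194
top 708 lid angle 0.913
scene 385 lid angle 0.932
grasp [-33.9  65.7 339.1] r 210.65521593352491 ang 2.5871698348701093
[ [1, -0.0, 0.64, -0.39, 0.0, 0.0, 0.0],
 [1, -0.0, 0.66, -0.36, 0.0, 0.0, 0.0],
 [1, -0.0, 0.67, -0.34, 0.0, 0.0, 0.0],
 [1, -0.0, 0.68, -0.31, 0.0, 0.0, 0.0],
 [1, -0.0, 0.69, -0.29, 0.0, 0.0, 0.0],
 [1, -0.0, 0.7, -0.27, 0.0, 0.0, 0.0],
 [1, -0.0, 0.71, -0.24, 0.0, 0.0, 0.0],
 [1, -0.0, 0.72, -0.22, 0.0, 0.0, 0.0],
 [1, -0.0, 0.72, -0.19, 0.0, 0.0, 0.0] ]
max [0.   0.72 0.39 0.   0.   0.  ]
```

>>> {"api": "servo_tool", "payload": {
  "plan": [
    [1,0,0.6,-0.3,0,0,0],
    [1,0,0.7,-0.3,0,0,0],
    [1,0,0.7,-0.3,0,0,0],
    [1,0,0.7,-0.2,0,0,0],
    [1,0,0.7,-0.2,0,0,0],
    [1,0,0.7,-0.2,0,0,0],
    [1,0,0.7,-0.2,0,0,0],
    [1,0,0.7,-0.1,0,0,0],
    [1,0,0,0,0,0,0]
  ]
}}

```text
time_s: 27.6
tcp_pos: [0.6111, 0.2667, 0.3484]
tcp_rot: [[-0.628, 0.778, 0.004], [0.778, 0.628, -0.001], [-0.003, 0.003, -1.0]]
wrist_force: [-10.5, -6.1, 46.6]
finger_gap: 0.0079
grip_force: 40.0
```

Run:
```python
from h import *
o=st();print(o['grip_force'])
lid()
```

```text
27.6 tcp [0.6111 0.2667 0.3484] chest [ 21.6  65.  348.4] F [-10.5  -6.1  46.6] gap 0.0079 q [-0.99  0.51  0.83  1.33 -0.37  1.46  0.5 ]
40.00636875629425
top 315 lid angle 0.338
scene 75 lid angle 1.192
```

The lid is at about 1.19 rad. The tool is pressing down a little on the bar, so I'll relieve that, then open and retreat upward.

>>> {"api": "servo_tool", "payload": {
  "plan": [
    [1,0,0,-0.2,0,0,0],
    [0.6,0,0,-0.1,0,0,0],
    [0.45,0,0,0,0,0,0],
    [0.45,0,0,0,0,0,0]
  ]
}}

```text
time_s: 28.1
tcp_pos: [0.6092, 0.2673, 0.3453]
tcp_rot: [[-0.628, 0.778, -0.003], [0.778, 0.628, -0.003], [-0.001, -0.004, -1.0]]
wrist_force: [-0.6, -0.9, 0.4]
finger_gap: 0.0249
grip_force: 0.0
```

>>> {"api": "servo_tool", "payload": {
  "plan": [
    [0.45,0,0,-1,0,0,0],
    [0.45,0,0,-2,0,0,0],
    [0.45,0,0,-3,0,0,0],
    [0.45,0,-2,-3,0,0,0],
    [0.45,0,-4,-2,0,0,0],
    [0.45,0,-4,0,0,0,0],
    [0.45,0,-4,0,0,0,0],
    [0.45,0,-4,0,0,0,0],
    [0.45,0,0,0,0,0,0],
    [0.45,0,0,0,0,0,0]
  ]
}}

```text
time_s: 29.1
tcp_pos: [0.4691, 0.1542, 0.4571]
tcp_rot: [[-0.628, 0.778, -0.002], [0.778, 0.628, -0.001], [0.001, -0.002, -1.0]]
wrist_force: [0.1, 0.4, -0.6]
finger_gap: 0.026
grip_force: 0.0
```

Run:
```python
from h import *
o=st();lid()
p,d=shot("scene","s6",(290,90,420,260),3.5)
p,d=shot("top");X=cloud("top",p,d)
for k,(u,v) in dict(sq=(271,243),rd=(297,227),spray=(205,277),oil=(331,165)).items(): print(k,X[v,u].round(3))
```

```text
29.1 tcp [0.4691 0.1542 0.4571] chest [-159.5   66.4  457.1] F [ 0.1  0.4 -0.6] gap 0.026 q [-1.25  0.04  0.91  1.54 -0.03  1.57  0.35]
top 311 lid angle 0.346
scene 76 lid angle 1.196
sq [0.459 0.132 0.074]
rd [0.513 0.04  0.072]
spray [0.4   0.148 0.842]
oil [ 0.713 -0.081  0.168]
```

View pics/s6.png

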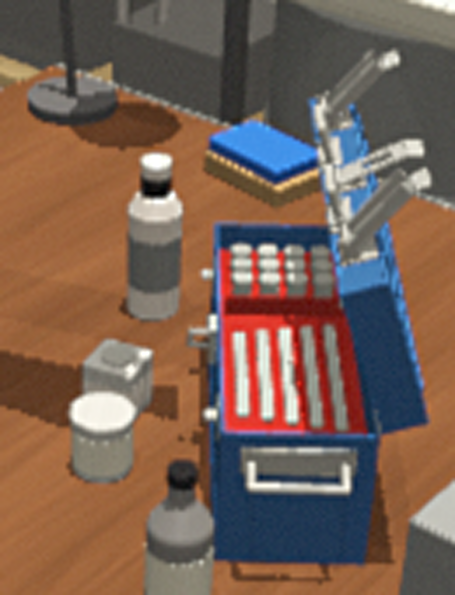

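The lid stands open and both latches are free. The tins and bottles haven't moved. I'll check the hasp and lever angles in the lid's frame.

Run:
```python
from h import *
a=1.194;T=np.array([[np.cos(a),-np.sin(a)],[np.sin(a),np.cos(a)]])
for n in("top","scene"):
    p,d=snapshot(n);X=cloud(n,p,d);Q=(X[d>0]-O)@CR*1000
    r=(Q[:,[0,2]]-[77,160])@T.T+[77,160]
    for k,y,hx in(("hasp",0,-91.5),("L",136,-105),("R",-136,-105)):
        v=r-[hx,176];h=np.hypot(*v.T);m=(abs(Q[:,1]-y)<11)&(h>45)&(h<95)&(Q[:,2]>250)
        g=np.arctan2(-v[m,0],-v[m,1])%(2*np.pi);print(n,k,m.sum(),np.percentile(g,[10,50,90]).round(2))
    m=(abs(Q[:,1]+70)<40)&(Q[:,2]>330)&(Q[:,0]>-30); print('high pts lid frame',np.percentile(r[m],[5,50,95],axis=0).round())
```

```text
top hasp 106 [3.   3.05 3.12]
top L 139 [2.8  2.86 3.02]
top R 132 [2.78 2.83 2.96]
high pts lid frame [[-133.  178.]
 [-128.  183.]
 [ -87.  212.]]
scene hasp 42 [2.97 3.01 3.06]
scene L 46 [2.66 2.78 4.  ]
scene R 50 [2.6  2.75 3.99]
high pts lid frame [[-134.  177.]
 [-123.  182.]
 [ -90.  209.]]
```

```bash
python3 -c "
from station import *
print(manip.hand_in())"
```

```text
the job is handed in; nothing more can be done
None
```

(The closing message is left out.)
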